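# Swing a busbar into the drill jig

### The job

Load the copper busbar into the drill jig: pick it up off the bench and lay it on the jig's rest rails at a slant, with its slotted end hooked round the locating pin. Then swing it about the pin, in under the bush plate, until it lies in line against the back stop and the spring latch has snapped out again in front of its plain end. Let go and back away, and leave the other things on the bench where they are.

Things in the scene. Friction and masses are not known exactly. Their poses are not given: they have to be found in the camera images.
- busbar: The work piece: copper bar 190 long, 30 wide, 12 thick (about 0.6 kg), flat and loose on the bench. Origin at the centre of its underside; x along it to the slotted end (x = +95), z up. An open slot 16 wide, 26 deep (mouth widened to about 20, bottom rounded) runs in from the middle of that end; the other end (x = -95) is plain and square. Balance point 4 from the origin, on the plain side.
- busbar_slot (a point): Point on the busbar's underside, on the centre line in the slot, 75 from the origin: it lies on the pin's axis when the slot's bottom is up against the pin.
- busbar_plain_end (a point): Middle of the plain end of the busbar, on the underside (170 from point busbar_slot).
- jig: Drill jig bolted to the bench; does not move. Origin on the bench, z up, x into the jig (roughly away from the robot), y left along the seat; offsets below are mm in this frame. Grey base plate x -150 to 55, y -145 to 125, 12 thick. Seated, the bar lies along y on x = 0, underside 30 above the bench, slotted end at +y round the pin, plain end at y = -85. It is swung in from -x.
- jig_pin (a point): Axis of the upright steel locating pin, 12 diameter, at (0, 85, 30), on its shoulder (34 diameter), where the bar's slotted end rests. The pin stands 22 above the shoulder; its top is bevelled.
- jig_rails (a point): Midway between the front ends of the two steel rest rails, at (-145, -18, 30). Rails 15 wide, along x from -145 to 27, centred on y = 15.5 and -51.5, tops 30 above the bench, level with the pin's shoulder: the bar slides on them. Between them (52 mm) the base plate is 18 lower. Push along the arc about the pin: a straight push along x on a steeply slanting bar wedges it against the pin.
- jig_stop (a point): Front face of the square steel back stop (20 wide, top 46 above the bench) that the bar's back edge meets near its plain end, at (15, -68, 30).
- jig_plate_edge (a point): Middle of the lower front edge of the aluminium bush plate, at (-32, -31.5, 72). The plate covers x -32 to 48, y -98 to 35, top 82, two drill bushes to 90, on two 18 mm pillars behind the seat (x = 36, y = 15 and -85). It overhangs the seated bar's front edge (x = -15) by 17: whatever pushes the bar home must slope in under it, 30 degrees or more from vertical.
- jig_block (a point): Upper inner front corner of the dark latch block at the plain end, at (-46, -87.5, 52); block x -46 to 20, y -87.5 to -123.5. A lead-in wing slants from this corner outwards to about x = -72. The seated bar's plain end clears the block by 2.5 mm.
- jig_latch (a point): Where the latch bolt's flat holding face leaves the block, at (-17, -87.5, 30). The nose, 30 to 43 above the bench, stands 7 mm out towards the pin, bevelled 16 degrees on its front from its tip (x = -19) to the block (x = -43): a bar swung in presses it back, then its flat rear face keeps the bar in, with 2 mm of play to the stop.
- latch (a joint): Travel of the spring latch bolt in m: 0 with the nose fully out (as at the start), up to 0.011 pressed back into its block, away from the pin. Spring 2 N out, about 3 N as the bar passes (5 mm in); pushing the bar past it takes about 5 to 20 N at 105 mm from the pin, and far more near the pin. A black knob on its rod at the block's outer end moves with it.
- screwdriver: Bystander: screwdriver 200 long with a green handle, lying loose on the left. Leave it alone.
- board: Bystander: green circuit board 120 x 85 with parts up to 24 high, lying loose at the far right. Leave it alone.
- capacitor: Bystander: black capacitor can 50 diameter, 72 high, standing loose at the far left. Leave it alone.
Mind the look-alikes: they are no part of the job. Several things look just like the busbar: the one meant starts farthest from the robot's base.

How it is judged:
By the outcome, as a careful person would: the job done as asked, in the order asked, and still so for the second after the job is handed in, with the robot touching nothing.
It also fails if it takes over 67 s, if anything falls off the work surface, if the arm or the gripper's body presses on something with over 40 N, if the wrist force passes 120 N, or if a joint passes its speed limit or range.

### The arm

A 6-joint arm with a two-finger parallel gripper is mounted at the origin on the work surface. World frame = base frame: x ahead of the robot, y to its left, z up, the work surface at z = 0. Lengths are in mm, angles in rad, forces in N, time in s.
With the tool pointing down it reaches from about 275 to 750 mm from the base axis. Payload 10.2 kg.
Tool frame: the origin (TCP) lies where the fingers leave the gripper's body, on its centre line; the fingertips stand 73 mm ahead of it and the grasp point (between the pads) lies 54 mm ahead of it; z points along the fingers, y is the line along which they close (so a half turn about z gives the same grasp; the last joint's range is limited). The gripper opens to 85 mm and grips with 20 to 120 N. Pads are 22 mm wide; open, the fingers measure 114 mm over their backs; the gripper's body (76 mm by 85 mm) begins 54 mm behind the grasp point. The pads swing forward as they close: fully open they stand 13 mm farther back than shut.
Start: joints at [1.11, 0.313, 1.498, -0, 1.331, -0.223], TCP at [123.685, 510.229, 303.894] pointing down, gripper open.
Joint ranges: [-2.94, 2.94], [-0.97, 2.17], [0.19, 2.56], [-1.23, 4.37], [0.02, 3.11], [-2.88, 2.88]. Speed limits (rad/s): [2.39, 2.39, 3.01, 3.14, 3.14, 3.14].

### API

Orientations are given as a unit quaternion [w, x, y, z].
In Python, from rig import ctrl gives the robot as it stands.
- The arm moves only by the shell command python3 -m creep 'ROWS' [OPENING] [FORCE]. ROWS is JSON, a list that holds one entry, the list of rows, each a list of 6 numbers: the shift along the world's x, y, z in units of 25 mm (1.0 is 25 mm), then the turn, a rotation vector about the world's x, y, z in units of 5 degrees (1.0 is 5 degrees). In form: [[[x, y, z, ax, ay, az], ...]]. A call has 1 to 20 rows; each row is the pose to reach, as a shift and turn from the pose commanded when the call began; what a row does not reach only later rows make up. A row lasts 1/12 s, in which the tool goes at most 41.7 mm and 7.16 degrees, less where a joint would pass 70% of its speed; a pose out of reach is approached as far as the arm can. A call with a gripper value outside its range is refused whole. OPENING is the finger opening in mm, from 0 to 85.4, set as the call begins (- or left out, the last holds). The fingers move at their own pace and stop on an object; FORCE is the grip in N (left out, the last holds). Time passes only in rows, so rows that repeat a pose let the fingers close. It gives the time, the measured TCP pose, the force, the opening and the grip force at its end, in the units of the state.
- ctrl.sense(): the state, without advancing time (a new reading comes with each control period).
- ctrl.capture(name): name is "side" or "top"; returns a dict with "image" (420x560x3 uint8, red, green, blue), "fx", "fy", "cx", "cy" (pixels), "k1" (the pictures are not rectified: a ray, as slopes to the right and down, at radius r is drawn at 1 + k1 r^2 times it, then the intrinsics apply), "R" (3x3) and "t" (3): a world point X has camera coordinates R X + t. Camera axes: x right, y down, z forward; pixel columns grow to the right and rows downward; lengths in mm; the calibration is good to about 2 mm. A picture is of the moment at which its call begins. There is no depth.
- ctrl.finish_job(): hands the job in; it is judged then, once.
The state is a dict: "time_s": time; "joints": joint angles; "dq": joint speeds; "tau": joint torques, N m; "eef_pos": TCP position; "ee_rot": TCP orientation; "force": force on the tool from outside, world axes, zero at the start; "wrist_torque": the same for the moment, N m; "grip_width": opening from 0.0 (shut) to 1.0 (fully open); "grip_force": force on a finger pad.
Only numpy, scipy, OpenCV 4.12 (cv2) and the standard library are available. Lean on these libraries where they do the work, as an engineer would, in place of code of your own. Each camera call takes 0.05 s, during which the arm holds its last target. There are 200 camera calls.

## Working session

There is one attempt and no reset: what is moved stays moved. The work goes in short steps, Python scripts to look and compute and a shell command to move; the robot and the scene stay as the last step left them, time stands still between calls to the robot, and variables do not carry over. Pictures are saved under pics/ and viewed, at most 10 in all, crops included, and the job is handed in when it is done.

```bash
ls; mkdir -p pics
cat > h.py <<'E'
import numpy as np, cv2
from rig import ctrl
def K(c): return np.array([[c["fx"],0,c["cx"]],[0,c["fy"],c["cy"]],[0,0,1.]])
def D(c): return np.array([c["k1"],0,0,0,0.])
def unproj(c,px,z):
    px=np.atleast_2d(np.array(px,float)); n=cv2.undistortPoints(px[:,None],K(c),D(c))[:,0]
    R=np.array(c["R"]);t=np.array(c["t"]); o=-R.T@t; d=np.c_[n,np.ones(len(n))]@R
    return o+d*((z-o[2])/d[:,2])[:,None]
def proj(c,X):
    X=np.atleast_2d(np.array(X,float))
    return cv2.projectPoints(X,cv2.Rodrigues(np.array(c["R"]))[0],np.array(c["t"],float),K(c),D(c))[0][:,0]
def shot(n,f):
    c=ctrl.capture(n); cv2.imwrite(f,c["image"][:,:,::-1]); np.save(f[:-4]+".npy",c,allow_pickle=True); return c
def load(f): return np.load(f,allow_pickle=True).item()
E
python3 - <<'E'
from h import *
for n in("top","side"):
    c=shot(n,f"pics/{n}0.png"); R=np.array(c["R"]); print(n,c["fx"],c["k1"],(-R.T@np.array(c["t"])).round(),R.round(2).tolist())
print(ctrl.sense())
E
```

```text
pics
top 390.64927226626617 -0.08606611819238806 [ 350.   -2. 1185.] [[0.02, -1.0, 0.02], [-0.99, -0.03, -0.1], [0.1, -0.02, -0.99]]
side 388.39548038704373 -0.07754081801250198 [ 280. -783.  627.] [[0.97, -0.24, -0.0], [-0.14, -0.56, -0.82], [0.2, 0.79, -0.57]]
{'time_s': 0.1, 'joints': array([ 1.10961110e+00,  3.13375248e-01,  1.49836873e+00,  2.39131076e-05,
        1.33098076e+00, -2.23400382e-01]), 'dq': array([ 1.96646005e-03, -1.78110712e-03, -3.03467220e-03, -2.07701917e-03,
       -9.79711663e-05,  9.51506298e-04]), 'tau': array([ 2.85727598e-03, -4.12900221e+01, -2.60139674e+01, -2.17887559e-04,
        3.11904871e-03, -1.32242974e-05]), 'eef_pos': array([123.60447903, 510.09038918, 303.39900107]), 'ee_rot': array([-2.00930193e-04,  1.18615327e-01,  9.92940121e-01, -5.29307785e-04]), 'force': array([-0.2079836 ,  0.63196627, -0.67383294]), 'wrist_torque': array([-0.00436945,  0.01490294,  0.03256611]), 'grip_force': 0.0, 'grip_width': 0.9992686803833973}
```

View pics/top0.png

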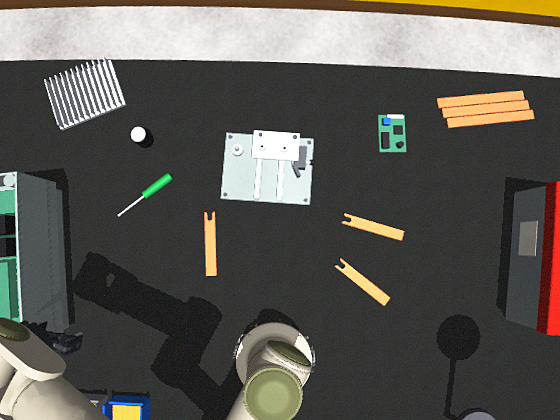

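View pics/side0.png

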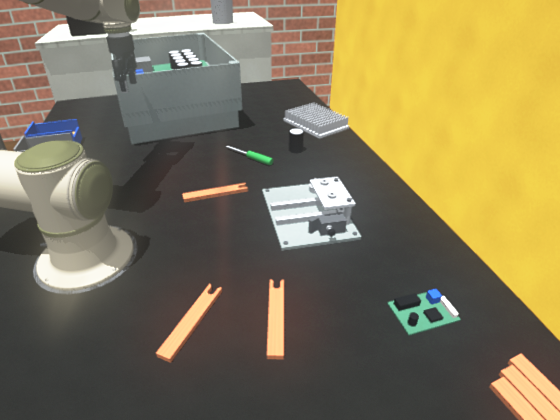

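The top view shows slotted bars A (210,244), B (373,227) and C (362,281), and an unslotted, longer stack at (487,109). The jig is at (267,168), the board at (392,133), the screwdriver at (145,195) and the capacitor at (140,135). The side view agrees. Next I'll measure each bar's distance from the base.

Run:
```python
from h import *
c=load("pics/top0.npy"); im=c["image"]
hsv=cv2.cvtColor(im,cv2.COLOR_RGB2HSV)
m=cv2.inRange(hsv,(5,90,120),(22,255,255))
n,l,s,ce=cv2.connectedComponentsWithStats(m)
for i in range(1,n):
    if s[i,4]<200: continue
    ys,xs=np.where(l==i)
    if ys.min()<20 or s[i,4]>5000: continue
    P=unproj(c,np.c_[xs,ys],12)[:,:2]
    r=cv2.minAreaRect(P.astype(np.float32)); b=cv2.boxPoints(r)
    print(ce[i].round(),s[i,4],"cen",P.mean(0).round(1),"dist",np.hypot(*P.mean(0)).round(),"boxc",np.round(r[0],1),np.round(r[1],1),"box",b.round().tolist())
big=cv2.resize(im[195:315,195:415],None,fx=3.6,fy=3.6,interpolation=cv2.INTER_CUBIC)
cv2.imwrite("pics/bars.png",big[:,:,::-1])
big=cv2.resize(im[120:215,210:330],None,fx=6,fy=6,interpolation=cv2.INTER_CUBIC)
cv2.imwrite("pics/jig.png",big[:,:,::-1])
```

```text
[485. 108.] 2644 cen [ 790.2 -660.8] dist 1030.0 boxc [ 791.  -664.2] [102.8 323.4] box [[716.0, -512.0], [764.0, -832.0], [866.0, -816.0], [817.0, -497.0]]
[210. 245.] 647 cen [335.8 198. ] dist 390.0 boxc [340.3 198.8] [192.7  33.9] box [[243.0, 210.0], [245.0, 176.0], [438.0, 188.0], [435.0, 222.0]]
[375. 227.] 541 cen [ 399.6 -296.8] dist 498.0 boxc [ 401.5 -289.5] [193.1  33.5] box [[360.0, -378.0], [392.0, -387.0], [443.0, -201.0], [411.0, -192.0]]
[366. 285.] 491 cen [ 227.8 -269.4] dist 353.0 boxc [ 236.6 -258.7] [191.6  33.2] box [[165.0, -325.0], [192.0, -345.0], [308.0, -193.0], [282.0, -173.0]]
```

View pics/bars.png

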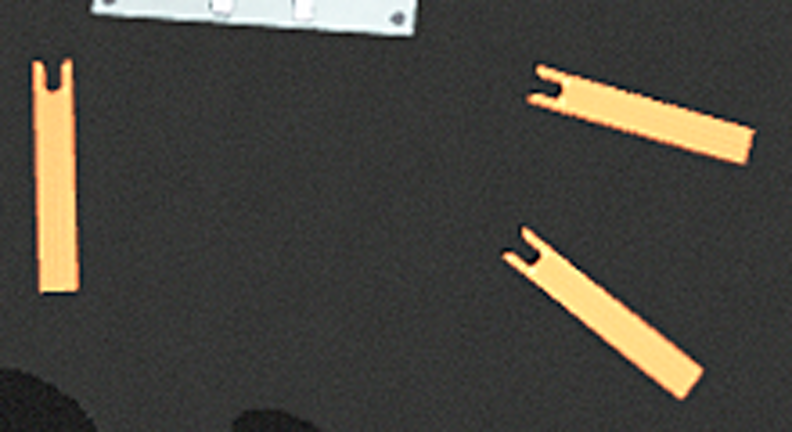

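View pics/jig.png

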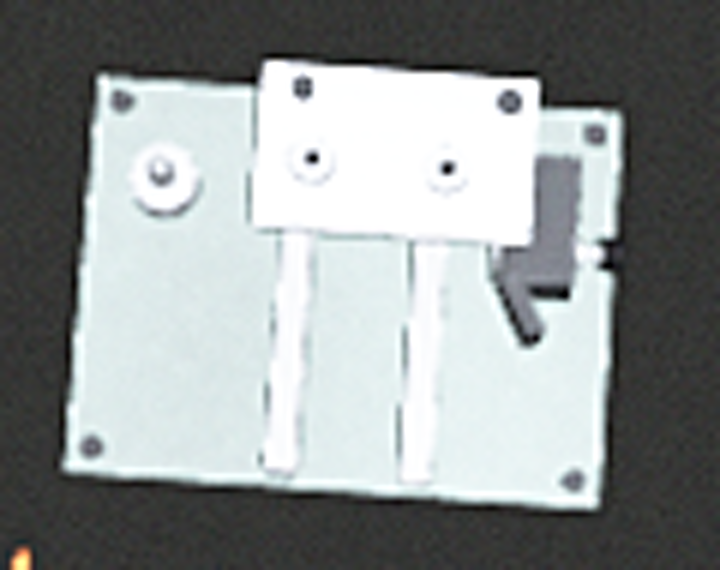

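The target is B at (375,227), 498 mm from the base. A is at 390 mm and C at 353 mm, and the stack is unslotted and 320 mm long, so it isn't a candidate. The crop confirms B: its slot is at (548,88), facing left, and its plain end is at (750,147). The jig crop shows the pin at (162,170), rail ends at (281,472) and (416,482), and the plate's front edge at (252,228)-(532,244). Next I'll fit the jig pose.

```bash
cat > fit.py <<'E'
from h import *
from scipy.optimize import least_squares
c=load("pics/top0.npy")
pts=[((98,73),(55,125,12)),((624,110),(55,-145,12)),((600,510),(-150,-145,12)),((63,472),(-150,125,12)),
((166,180),(0,85,30)),((281,474),(-145,15.5,30)),((416,484),(-145,-51.5,30)),
((262,60),(48,35,82)),((540,78),(48,-98,82)),((532,244),(-32,-98,82)),((252,228),(-32,35,82))]
px=np.array([p for p,_ in pts])/6+np.array([210,120])-.4; X=np.array([q for _,q in pts],float)
def T(p,X):
    a=p[2]; R=np.array([[np.cos(a),-np.sin(a),0],[np.sin(a),np.cos(a),0],[0,0,1]]); return np.atleast_2d(X)@R.T+[p[0],p[1],0]
if __name__=="__main__":
    f=lambda p:(proj(c,T(p,X))-px).ravel()
    s=least_squares(f,[620,30,0]); print(s.x, s.fun.reshape(-1,2).round(2).tolist()); np.save("jig.npy",s.x)
    print("pin",T(s.x,(0,85,30)),np.hypot(*T(s.x,(0,85,30))[0,:2]))
    # check in the side view: overlay
    d=load("pics/side0.npy"); im=np.ascontiguousarray(d["image"][:,:,::-1]); im=cv2.resize(im[150:380,140:380],None,fx=2.5,fy=2.5,interpolation=cv2.INTER_CUBIC)
    bx=np.array([[95,15,12],[95,-15,12],[-95,-15,12],[-95,15,12]],float)
    B=T([401.5,-289.5,np.arctan2(.965,.264)],bx)
    for q in np.vstack([T(s.x,X),B]):
        u=(proj(d,q)[0]-[140,150]+.5)*2.5; cv2.circle(im,tuple(int(v) for v in u.round()),3,(255,0,255),1)
    cv2.imwrite("pics/ov.png",im)
E
python3 fit.py
```

```text
[ 6.20679805e+02  4.15483195e+01 -4.16997135e-02] [[0.14, 0.54], [-0.06, 0.34], [0.08, -0.27], [0.33, 0.07], [-0.29, -0.39], [-0.01, -0.13], [-0.0, -0.29], [0.43, 0.38], [-0.12, 0.53], [-0.48, -0.13], [-0.01, -0.61]]
pin [[624.22325379 126.47442841  30.        ]] 636.9069410935825
```

View pics/ov.png

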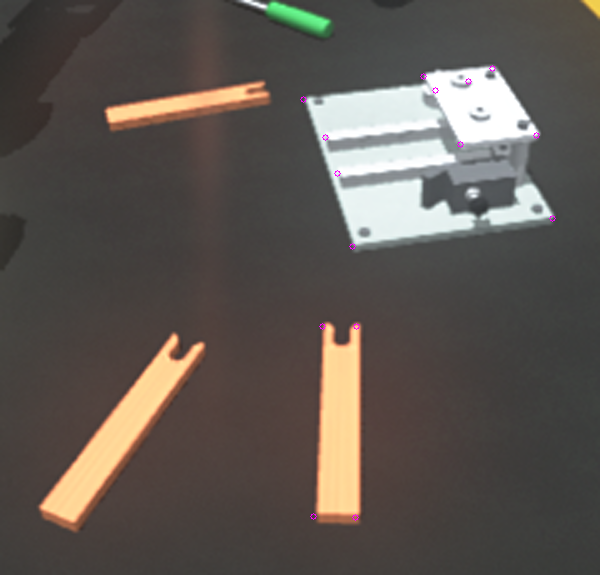

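The fit agrees with the side view: the overlay dots land on the jig and bar corners within a pixel or so. I'll move above bar B, to TCP target (387,-342.6).

```bash
python3 -m creep '[[[11,-14.4,-2,0,0,-9],[11,-14.4,-2,0,0,-9],[11,-14.4,-2,0,0,-9],[11,-14.4,-2,0,0,-9],[11,-14.4,-2,0,0,-9],[11,-14.4,-2,0,0,-9],[11,-14.4,-2,0,0,-9],[11,-14.4,-2,0,0,-9],[11,-14.4,-2,0,0,-9],[11,-14.4,-2,0,0,-9],[10.53,-34.1,-6.16,0,0,-18.34],[10.53,-34.1,-6.16,0,0,-18.34],[10.53,-34.1,-6.16,0,0,-18.34],[10.53,-34.1,-6.16,0,0,-18.34],[10.53,-34.1,-6.16,0,0,-18.34],[10.53,-34.1,-6.16,0,0,-18.34],[10.53,-34.1,-6.16,0,0,-18.34],[10.53,-34.1,-6.16,0,0,-18.34],[10.53,-34.1,-6.16,0,0,-18.34],[10.53,-34.1,-6.16,0,0,-18.34]]]' 50 30
```

```text
time_s: 1.77
eef_pos: [383.7, -228.9, 173.2]
ee_rot: [-0.0, 0.795, 0.606, 0.0]
force: [1.8, 0.7, 0.3]
grip_width: 0.584
grip_force: 0.0
```

```bash
python3 -m creep '[[[0.1,-3.8,-0.6,0,0,0],[0.1,-3.8,-0.6,0,0,0],[0.1,-3.8,-0.6,0,0,0],[0.1,-3.8,-0.6,0,0,0],[0.1,-3.8,-0.6,0,0,0],[0.1,-3.8,-0.6,0,0,0]]]'
```

```text
time_s: 2.27
eef_pos: [386.9, -320.5, 158.8]
ee_rot: [-0.0, 0.795, 0.607, 0.0]
force: [-0.2, 0.1, 0.3]
grip_width: 0.588
grip_force: 0.0
```

```bash
python3 -m creep '[[[0,-0.88,-1.5,0,0,0],[0,-0.88,-2.4,0,0,0],[0,-0.88,-3,0,0,0],[0,-0.88,-3.33,0,0,0],[0,-0.88,-3.33,0,0,0],[0,-0.88,-3.33,0,0,0]]]'
python3 - <<'E'
from h import *
a=shot("side","pics/s1.png"); b=shot("top","pics/t1.png")
A=cv2.resize(a["image"][230:400,180:380],(700,595),interpolation=cv2.INTER_CUBIC)
cv2.imwrite("pics/s1c.png",A[:,:,::-1])
E
```

```text
time_s: 2.77
eef_pos: [387.3, -343.3, 76.3]
ee_rot: [0.0, 0.795, 0.607, -0.0]
force: [0.1, -0.6, 0.9]
grip_width: 0.586
grip_force: 0.0
```

View pics/s1c.png

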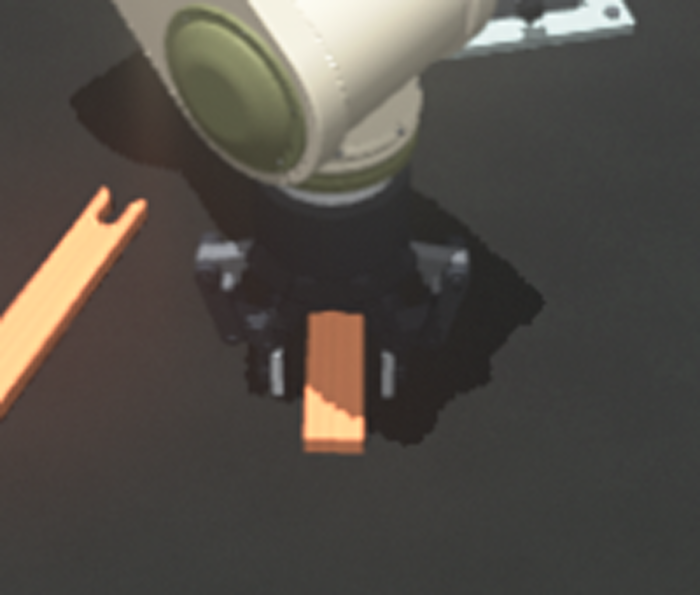

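The side crop shows the bar (335,380) centred between the pads (278,372) and (388,372), which straddle its plain half. Closing.

```bash
python3 -m creep '[[[0,0,-0.04,0,0,0],[0,0,-0.04,0,0,0],[0,0,-0.04,0,0,0],[0,0,-0.04,0,0,0],[0,0,-0.04,0,0,0],[0,0,-0.04,0,0,0]]]' 20 100
python3 -m creep '[[[0,0,1,0,0,0],[0,0,2,0,0,0],[0,0,3,0,0,0],[0,0,3.2,0,0,0],[0,0,3.2,0,0,0]]]'
```

```text
time_s: 3.37
eef_pos: [387.2, -344.0, 75.9]
ee_rot: [0.001, 0.795, 0.606, 0.0]
force: [-1.6, 2.2, 10.0]
grip_width: 0.316
grip_force: 98.9
time_s: 3.78
eef_pos: [387.0, -344.1, 155.4]
ee_rot: [0.001, 0.795, 0.607, -0.0]
force: [0.6, -1.1, -6.3]
grip_width: 0.314
grip_force: 100.4
```

```bash
python3 -m creep '[[[0,0,1,0,0,0],[5.1,13.29,1,0,0,-4.62],[5.1,13.29,1,0,0,-4.62],[5.1,13.29,1,0,0,-4.62],[5.1,13.29,1,0,0,-4.62],[5.1,13.29,1,0,0,-4.62],[5.1,13.29,1,0,0,-4.62],[5.1,13.29,1,0,0,-4.62],[5.1,13.29,1,0,0,-4.62],[5.1,13.29,1,0,0,-4.62],[5.1,13.29,1,0,0,-4.62],[5.1,13.29,1,0,0,-4.62],[5.1,13.29,1,0,0,-4.62],[5.1,13.29,1,0,0,-4.62]]]'
python3 - <<'E'
from h import *
a=shot("side","pics/s2.png"); b=shot("top","pics/t2.png")
A=cv2.resize(a["image"][150:270,230:390],(640,480),interpolation=cv2.INTER_CUBIC)
B=cv2.resize(b["image"][110:230,190:350],(640,480),interpolation=cv2.INTER_CUBIC)
v=np.hstack([A[:,:400],B[:,:400]]);cv2.imwrite("pics/v2.png",v[:,:,::-1])
E
```

```text
time_s: 4.95
eef_pos: [513.7, -12.4, 178.5]
ee_rot: [-0.001, 0.901, 0.434, -0.001]
force: [-0.2, 0.0, -5.7]
grip_width: 0.313
grip_force: 100.4
```

View pics/v2.png

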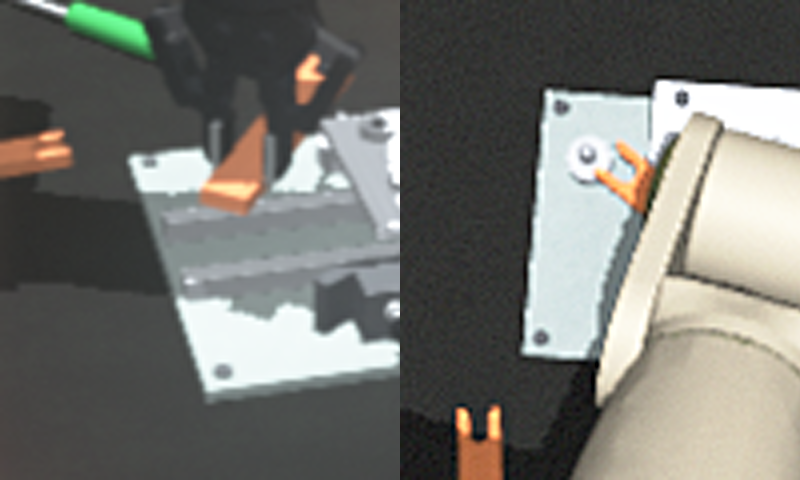

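Left (side): the bar is in the fingers, plain end at about (232,195), over the rails. Right (top): the prong tips are at (622,145) and (603,178), just short of the pin at (588,153). I'll compare these with the prediction.

Run:
```python
from h import *
from fit import T
b=load("pics/t2.npy"); a=load("pics/s2.npy")
P=[513.7,-12.4]; th=np.deg2rad(51.4); u=np.array([np.cos(th),np.sin(th)]); v=np.array([-u[1],u[0]])
W=lambda x,y,z: np.r_[np.array(P)+u*(x+56.4)+v*y,z]
# top: orange mask of the prong end
hsv=cv2.cvtColor(b["image"],cv2.COLOR_RGB2HSV); m=cv2.inRange(hsv,(5,90,100),(22,255,255)); m[:140]=0;m[165:]=0;m[:,:235]=0;m[:,262:]=0
ys,xs=np.where(m>0); print(len(ys),xs.min(),xs.max(),ys.min(),ys.max())
for pitch in(0,1,2,3):
    zt=114.6-151*np.tan(np.deg2rad(pitch))
    print("pitch",pitch,"pred tips top px",((proj(b,[W(95,12.5,zt),W(95,-12.5,zt)])-[190,110])*4).round(1).tolist())
    zp=114.6+38.6*np.tan(np.deg2rad(pitch))
    print("  pred plain end side px",((proj(a,[W(-95,15,zp),W(-95,-15,zp),W(-95,15,zp-12),W(-95,-15,zp-12)])-[230,150])*4).round(1).tolist())
j=np.load("jig.npy"); print("pin top pred",((proj(b,T(j,(0,85,52)))-[190,110])*4).round(1), "jig-frame pin world",T(j,(0,85,30)))
q=unproj(b,np.array([[222,145],[203,178],[188,153]])/4+[190-.375,110-.375],108); print("tips at z108",q.round(1).tolist(), "pred",W(95,12.5,0)[:2].round(1),W(95,-12.5,0)[:2].round(1))
print("pintop",unproj(b,np.array([188,153])/4+[190-.375,110-.375],52))
```

```text
101 239 253 146 162
pitch 0 pred tips top px [[192.3, 165.0], [215.7, 138.2]]
  pred plain end side px [[196.2, 189.3], [242.6, 200.8], [196.2, 205.9], [242.2, 217.5]]
pitch 1 pred tips top px [[192.7, 165.9], [216.0, 139.2]]
  pred plain end side px [[196.2, 188.4], [242.6, 199.9], [196.2, 205.0], [242.2, 216.6]]
pitch 2 pred tips top px [[193.1, 166.7], [216.3, 140.1]]
  pred plain end side px [[196.3, 187.4], [242.7, 198.9], [196.2, 204.1], [242.3, 215.7]]
pitch 3 pred tips top px [[193.5, 167.6], [216.7, 141.0]]
  pred plain end side px [[196.3, 186.5], [242.7, 198.0], [196.2, 203.2], [242.3, 214.7]]
pin top pred [[184.9 149.9]] jig-frame pin world [[624.22325379 126.47442841  30.        ]]
tips at z108 [[615.9, 95.2, 108.0], [591.9, 107.7, 108.0], [609.5, 118.9, 108.0]] pred [598.4 113.7] [617.9  98.1]
pintop [[623.01564501 125.21003756  52.        ]]
```

```bash
python3 -m creep '[[[0,0,-1,0,0,0],[0,0,-2,0,0,0],[0,0,-2.5,0,0,0],[0,0,-2.8,0,0,0],[0,0,-2.8,0,0,0],[0,0,-2.8,0,0,0]]]'
python3 -m creep '[[[0,0,-0.05,0,0,0],[0,0,-0.1,0,0,0],[0,0,-0.1,0,0,0],[0,0,-0.1,0,0,0]]]'
```

```text
time_s: 5.55
eef_pos: [514.1, -13.0, 110.6]
ee_rot: [0.001, 0.9, 0.435, -0.001]
force: [-9.8, -5.3, 10.0]
grip_width: 0.315
grip_force: 99.9
time_s: 5.88
eef_pos: [514.4, -13.1, 110.0]
ee_rot: [0.001, 0.9, 0.436, -0.0]
force: [-15.9, -5.4, 29.2]
grip_width: 0.314
grip_force: 102.4
```

Run:
```python
from h import *
s=ctrl.sense(); F=np.array(s["force"])-[0,0,-5.7]; M=np.array(s["wrist_torque"]); print(F,M,s["eef_pos"])
th=np.deg2rad(51.4); u=np.array([np.cos(th),np.sin(th),0]); v=np.array([-u[1],u[0],0])
print("F along/lat",F@u,F@v,"M along/lat",M@u,M@v)
b=shot("top","pics/t3.png"); a=shot("side","pics/s3.png")
for n,c in(("top",b),("side",a)):
    hsv=cv2.cvtColor(c["image"],cv2.COLOR_RGB2HSV); m=cv2.inRange(hsv,(5,90,80),(22,255,255))
    if n=="top": m[:140]=0;m[170:]=0;m[:,:235]=0;m[:,265:]=0
    else: m[:170]=0;m[215:]=0;m[:,:270]=0;m[:,320:]=0
    k,l,st,ce=cv2.connectedComponentsWithStats(m); print(n,st[1:].tolist(),ce[1:].round(1).tolist())
A=cv2.resize(a["image"][160:225,260:330],(560,520),interpolation=cv2.INTER_CUBIC)
B=cv2.resize(b["image"][135:195,230:260],(240,480),interpolation=cv2.INTER_CUBIC)
B=cv2.copyMakeBorder(B,0,40,0,0,cv2.BORDER_CONSTANT)
cv2.imwrite("pics/v3.png",np.hstack([A,B])[:,:,::-1])
```

```text
[-15.87302996  -5.35943307  34.93566196] [-0.37225862  2.24554598  0.86257679] [514.35846845 -13.14812278 109.97732781]
F along/lat -14.091366196374445 9.061456924885968 M along/lat 1.5226955987498816 1.691878057179158
top [[240, 148, 17, 19, 121]] [[249.7, 157.8]]
side [[308, 170, 9, 13, 51], [303, 188, 5, 11, 32], [286, 198, 10, 17, 105]] [[311.3, 175.5], [304.8, 192.5], [291.5, 207.5]]
```

View pics/v3.png

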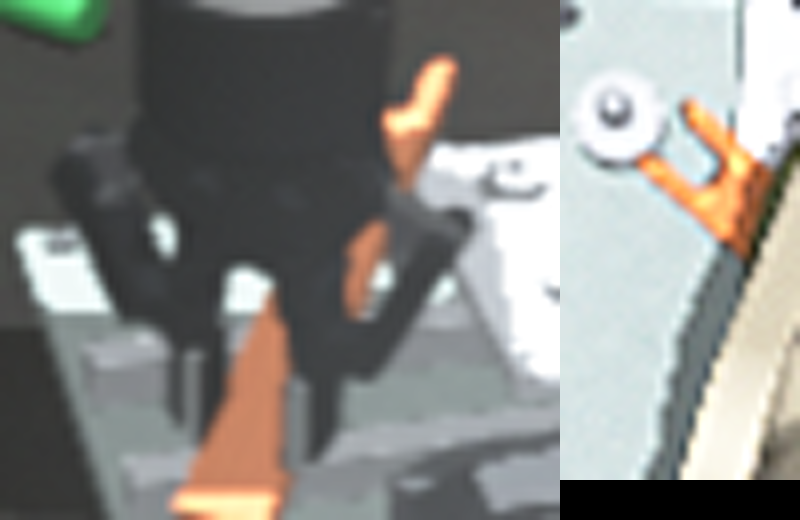

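The side view (left) shows the bar in the fingers, plain end at about (230,500) and the visible prong tip at (443,62). The top view (right) shows the prong tips at (688,105) and (640,165), near the pin at (615,105). Contact came about 5 mm high, so I'll triangulate both ends to get the pitch.

Run:
```python
from h import *
from scipy.optimize import least_squares
b=load("pics/t3.npy"); a=load("pics/s3.npy")
hsv=cv2.cvtColor(a["image"],cv2.COLOR_RGB2HSV); m=cv2.inRange(hsv,(5,90,60),(22,255,255)); m[:160]=0;m[240:]=0;m[:,:270]=0;m[:,325:]=0
k,l,st,ce=cv2.connectedComponentsWithStats(m)
for i in range(1,k):
    if st[i,4]>20:
        cn=cv2.findContours((l==i).astype(np.uint8),cv2.RETR_EXTERNAL,cv2.CHAIN_APPROX_NONE)[0][0]; print(st[i].tolist(),cv2.approxPolyDP(cn,1.2,True)[:,0].tolist())
for r in range(214,230): print(r,[tuple(int(q) for q in a["image"][r,x]) for x in range(279,300,2)])
# triangulate -v prong tip
def tri(pa,pb): return least_squares(lambda X:np.r_[proj(a,X)[0]-pa,proj(b,X)[0]-pb],[600,110,40])
s=tri([315.0,167.2],[245.6,147.8]); print("prong tip -v",s.x.round(1),s.fun.round(2))
```

```text
[308, 167, 9, 16, 62] [[316, 167], [308, 173], [310, 182], [316, 171]]
[303, 188, 5, 11, 32] [[307, 188], [303, 191], [304, 198]]
[282, 198, 14, 29, 213] [[294, 198], [292, 199], [282, 221], [285, 225], [293, 226], [294, 224]]
214 [(139, 150, 149), (139, 150, 149), (130, 137, 138), (100, 82, 76), (201, 132, 100), (202, 134, 102), (202, 134, 102), (204, 134, 103), (144, 116, 106), (121, 127, 128), (66, 68, 70)]
215 [(141, 152, 151), (141, 151, 151), (139, 146, 147), (142, 104, 88), (201, 133, 101), (203, 134, 102), (204, 135, 103), (204, 134, 102), (140, 114, 105), (122, 126, 128), (64, 67, 68)]
216 [(150, 158, 159), (150, 157, 159), (164, 169, 172), (182, 126, 102), (202, 133, 101), (202, 133, 101), (204, 135, 103), (203, 134, 102), (124, 107, 102), (119, 124, 126), (72, 75, 76)]
217 [(170, 174, 180), (169, 174, 180), (178, 170, 168), (202, 134, 103), (202, 133, 100), (201, 133, 101), (205, 135, 103), (204, 134, 103), (123, 107, 102), (118, 123, 125), (100, 103, 105)]
218 [(172, 178, 182), (172, 177, 183), (187, 164, 157), (202, 132, 100), (202, 133, 101), (202, 134, 101), (205, 135,
[... 1533 characters left out ...]
160, 115, 96), (143, 154, 153), (144, 155, 154), (146, 158, 156)]
227 [(248, 255, 254), (249, 255, 255), (172, 188, 187), (142, 153, 152), (140, 146, 144), (139, 131, 125), (135, 113, 102), (142, 120, 109), (146, 158, 156), (146, 158, 157), (145, 158, 156)]
228 [(247, 253, 252), (248, 253, 253), (230, 241, 240), (167, 180, 180), (144, 155, 154), (142, 153, 152), (141, 146, 144), (143, 143, 138), (169, 184, 182), (189, 206, 204), (168, 183, 181)]
229 [(246, 252, 251), (246, 252, 251), (247, 253, 253), (230, 241, 240), (186, 201, 200), (166, 181, 180), (146, 158, 157), (142, 153, 152), (221, 234, 233), (249, 255, 255), (229, 240, 240)]
prong tip -v [611.1  93.2 110.1] [-0.43  0.08  0.12 -0.44]
```

Triangulation puts the prong tip at z≈110, so the bar tipped up. My slanted line crosses the plate corner at (-32,35), and the bar landed on it. The fix is to re-level and regrip the bar on clear bench, then come in at a steeper slant (about 50°) that misses the plate. Lifting off first.

```bash
python3 -m creep '[[[0,0,1,0,0,0],[0,0,2.4,0,0,0],[0,0,3,0,0,0],[-6.56,-1.88,3,0,0,0],[-6.56,-1.88,3,0,0,0],[-6.56,-1.88,3,0,0,0],[-6.56,-1.88,3,0,0,0],[-6.56,-1.88,3,0,0,0],[-6.56,-1.88,3,0,0,0],[-6.56,-1.88,0.4,0,0,0],[-6.56,-1.88,0.4,0,0,0],[-6.56,-1.88,0.4,0,0,0],[-6.56,-1.88,0.4,0,0,0]]]'
```

```text
time_s: 7.07
eef_pos: [350.8, -58.8, 117.1]
ee_rot: [-0.001, 0.901, 0.435, -0.0]
force: [0.0, 0.5, -4.6]
grip_width: 0.314
grip_force: 100.3
```

```bash
python3 -m creep '[[[0,0,-0.4,0,0,0],[0,0,-0.7,0,0,0],[0,0,-0.9,0,0,0],[0,0,-1.1,0,0,0],[0,0,-1.25,0,0,0],[0,0,-1.4,0,0,0],[0,0,-1.5,0,0,0],[0,0,-1.58,0,0,0],[0,0,-1.58,0,0,0]]]' 20 22
python3 -m creep '[[[0,0,0,0,0,0],[0,0,0,0,0,0],[0,0,0.5,0,0,0],[0,0,1.5,0,0,0],[-1,-2,3,0,0,0],[-2,-3,5,0,0,0],[-2,-5,5,0,0,0],[-2,-6,5,0,0,0],[-2,-6,5,0,0,0],[-2,-6,5,0,0,0]]]' 60
python3 - <<'E'
from h import *
c=shot("top","pics/t4.png"); shot("side","pics/s4.png")
hsv=cv2.cvtColor(c["image"],cv2.COLOR_RGB2HSV); m=cv2.inRange(hsv,(5,90,80),(22,255,255))
n,l,s,ce=cv2.connectedComponentsWithStats(m)
for i in range(1,n):
    if s[i,4]<60 or s[i,4]>5000 or s[i,1]<180: continue
    ys,xs=np.where(l==i); P=unproj(c,np.c_[xs,ys],12)[:,:2]; r=cv2.minAreaRect(P.astype(np.float32))
    print(s[i].tolist(),"boxc",np.round(r[0],1),np.round(r[1],1),np.round(cv2.boxPoints(r),1).tolist())
E
```

```text
time_s: 7.82
eef_pos: [351.6, -59.0, 78.2]
ee_rot: [0.001, 0.9, 0.435, 0.001]
force: [4.5, 2.3, 7.6]
grip_width: 0.31
grip_force: 106.2
time_s: 8.65
eef_pos: [300.1, -212.4, 204.1]
ee_rot: [0.002, 0.901, 0.433, 0.0]
force: [-0.4, 0.8, 0.6]
grip_width: 0.701
grip_force: 0.0
[254, 206, 56, 48, 651] boxc [386.1 -12.2] [192.6  34.9] [[313.5, -77.80000305175781], [341.20001220703125, -99.0999984741211], [458.70001220703125, 53.5], [431.0, 74.80000305175781]]
[204, 211, 13, 65, 675] boxc [341.3 198.8] [190.7  33.9] [[245.10000610351562, 209.60000610351562], [247.1999969482422, 175.8000030517578], [437.5, 188.0], [435.3999938964844, 221.8000030517578]]
```

```bash
python3 -m creep '[[[2.02,6.17,0,0,0,0.2],[2.02,6.17,-1,0,0,0.2],[2.02,6.17,-2,0,0,0.2],[2.02,6.17,-3,0,0,0.2],[2.02,6.17,-3,0,0,0.2],[2.02,6.17,-3,0,0,0.2],[2.02,6.17,-3,0,0,0.2],[2.02,6.17,-3,0,0,0.2]]]' 50
```

```text
time_s: 9.42
eef_pos: [350.9, -54.4, 128.0]
ee_rot: [0.0, 0.896, 0.443, 0.0]
force: [-0.6, -0.1, -0.2]
grip_width: 0.582
grip_force: 0.0
```

```bash
python3 -m creep '[[[0,-0.15,-1,0,0,0],[0,-0.15,-1.8,0,0,0],[0,-0.15,-2.08,0,0,0],[0,-0.15,-2.08,0,0,0],[0,-0.15,-2.08,0,0,0]]]'
python3 -m creep '[[[0,0,0,0,0,0],[0,0,0,0,0,0],[0,0,0,0,0,0],[0,0,0,0,0,0],[0,0,0,0,0,0],[0,0,0,0,0,0]]]' 20 120
```

```text
time_s: 9.83
eef_pos: [351.1, -58.6, 76.3]
ee_rot: [0.0, 0.897, 0.443, 0.0]
force: [0.8, 0.7, -0.2]
grip_width: 0.586
grip_force: 0.0
time_s: 10.33
eef_pos: [351.4, -58.4, 77.1]
ee_rot: [0.001, 0.897, 0.443, 0.001]
force: [-6.7, -0.0, 21.6]
grip_width: 0.3
grip_force: 117.2
```

```bash
python3 -m creep '[[[0,0,0.12,0,0,0],[0,0,0.12,0,0,0],[0,0,0.12,0,0,0]]]' 38
python3 -m creep '[[[0,0,0,0,0,0],[0,0,0,0,0,0],[0,0,0,0,0,0],[0,0,0,0,0,0],[0,0,0,0,0,0]]]' 20 120
python3 -m creep '[[[0,0,0.5,0,0,0],[0,0,1.5,0,0,0],[0,0,2.5,0,0,0],[0,0,3,0,0,0],[0,0,3,0,0,0]]]'
```

```text
time_s: 10.58
eef_pos: [351.1, -58.2, 79.0]
ee_rot: [0.0, 0.897, 0.443, 0.0]
force: [-0.1, -0.4, 0.2]
grip_width: 0.443
grip_force: 0.0
time_s: 11.0
eef_pos: [351.0, -58.2, 79.4]
ee_rot: [0.0, 0.897, 0.443, 0.0]
force: [-4.7, 1.9, 23.7]
grip_width: 0.292
grip_force: 117.2
time_s: 11.42
eef_pos: [351.3, -58.3, 155.1]
ee_rot: [0.001, 0.897, 0.443, 0.001]
force: [0.3, -1.6, -5.9]
grip_width: 0.291
grip_force: 119.5
```

```bash
python3 -m creep '[[[0,0,1,0,0,-1.4],[1,1,1.4,0,0,-2.8],[5.16,3.57,1.4,0,0,-3.8],[5.16,3.57,1.4,0,0,-3.8],[5.16,3.57,1.4,0,0,-3.8],[5.16,3.57,1.4,0,0,-3.8],[5.16,3.57,1.4,0,0,-3.8],[5.16,3.57,0,0,0,-3.8],[5.16,3.57,0,0,0,-3.8],[5.16,3.57,0,0,0,-3.8]]]'
python3 - <<'E'
from h import *
a=shot("side","pics/s5.png"); b=shot("top","pics/t5.png")
for n,c in(("top",b),("side",a)):
    hsv=cv2.cvtColor(c["image"],cv2.COLOR_RGB2HSV); m=cv2.inRange(hsv,(5,90,60),(22,255,255))
    k,l,st,ce=cv2.connectedComponentsWithStats(m)
    for i in range(1,k):
        if 15<st[i,4]<700 and st[i,1]>130 and 190<st[i,0]<330:
            cn=cv2.findContours((l==i).astype(np.uint8),cv2.RETR_EXTERNAL,cv2.CHAIN_APPROX_NONE)[0][0]; print(n,st[i].tolist(),cv2.approxPolyDP(cn,1,True)[:,0].tolist())
A=cv2.resize(a["image"][150:225,220:320],(480,360),interpolation=cv2.INTER_CUBIC)
B=cv2.resize(b["image"][135:210,225:290],(312,360),interpolation=cv2.INTER_CUBIC)
cv2.imwrite("pics/v5.png",np.hstack([A,B])[:,:,::-1])
E
```

```text
time_s: 12.25
eef_pos: [478.1, 31.0, 151.8]
ee_rot: [-0.001, 0.957, 0.289, -0.003]
force: [0.4, -0.3, -5.2]
grip_width: 0.293
grip_force: 120.3
top [243, 150, 7, 11, 24] [[243, 150], [243, 153], [249, 160]]
top [204, 211, 12, 60, 511] [[214, 211], [212, 212], [212, 218], [210, 220], [207, 219], [207, 213], [204, 212], [206, 266], [205, 270], [207, 268], [215, 246]]
side [282, 172, 33, 25, 283] [[314, 176], [311, 175], [307, 177], [307, 172], [305, 172], [300, 176], [292, 179], [289, 184], [283, 187], [282, 196], [303, 183], [308, 182], [308, 180]]
side [259, 190, 17, 15, 156] [[273, 190], [261, 195], [259, 197], [259, 200], [265, 204], [268, 204], [275, 200], [273, 196]]
```

View pics/v5.png

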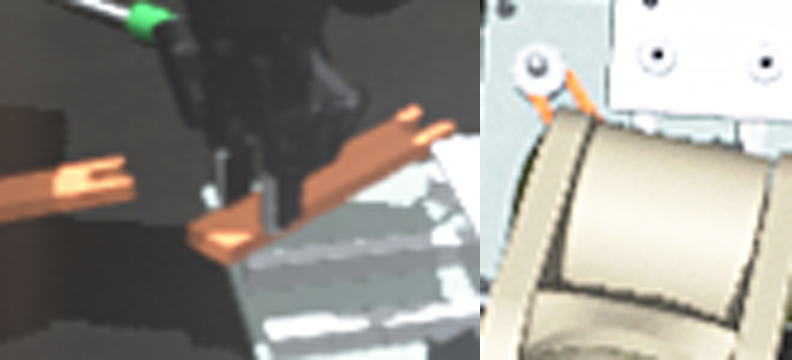

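Left (side): the bar looks level in the fingers, prong tips at (417,106) and (453,125), plain end at (188-240,228-262). Right (top): the prong tips at (570,70) and (530,97) flank the pin at (537,65). I'll fit the bar's pose in the hand from these.

Run:
```python
from h import *
from scipy.optimize import least_squares
from fit import T
a=load("pics/s5.npy"); b=load("pics/t5.npy"); s=ctrl.sense()["eef_pos"]; print(s.round(1))
S=[((314.4,176),(95,-12.5,12)),((306.9,172.1),(95,12.5,12)),((259.,196.8),(-95,15,12)),((259,200),(-95,15,0)),((267,204.7),(-95,-15,0))]
U=[((243.6,149.5),(95,-12.5,12)),((235.2,155),(95,12.5,12))]
def W(p,X):
    x,y,z,h,t=p; u=np.array([np.cos(h)*np.cos(t),np.sin(h)*np.cos(t),np.sin(t)]); v=np.array([-np.sin(h),np.cos(h),0]); w=np.cross(u,v)
    return np.array([x,y,z])+X[0]*u+X[1]*v+X[2]*w
def f(p): return np.concatenate([proj(a,W(p,X))[0]-q for q,X in S]+[proj(b,W(p,X))[0]-q for q,X in U])
r=least_squares(f,[526,63,73,.59,0],loss="soft_l1"); p=r.x
print("origin",p[:3].round(1),"heading",np.rad2deg(p[3]).round(1),"pitch",np.rad2deg(p[4]).round(1)); print(f(p).reshape(-1,2).round(1).tolist())
pin=T(np.load("jig.npy"),(0,85,30))[0]; sl=W(p,(75,0,0)); print("slot",sl.round(1),"pin",pin.round(1))
h=p[3]; u=np.array([np.cos(h),np.sin(h)]); v=np.array([-u[1],u[0]]); d=pin[:2]-sl[:2]; print("pin from slot along/lat",d@u,d@v)
print("pred: slot",s[:2]+132.8*np.array([.833,.553]))
```

```text
[479.7  30.8 154.1]
origin [526.6  60.9  71.4] heading 33.3 pitch -3.3
[[-0.9, -0.3], [-0.3, 0.6], [-0.2, -0.5], [-0.2, 0.3], [0.3, 0.2], [-0.3, -0.3], [0.7, -1.3]]
slot [589.2 102.   67.1] pin [624.2 126.5  30. ]
pin from slot along/lat 42.72070735444222 1.207719720374552
pred: slot [590.3308417  104.20371192]
```

```bash
python3 -m creep '[[[-0.16,-0.08,0,0.36,-0.55,0],[-0.16,-0.08,0,0.36,-0.55,0],[-0.16,-0.08,-0.6,0.36,-0.55,0],[-0.16,-0.08,-1.2,0.36,-0.55,0],[-0.16,-0.08,-1.5,0.36,-0.55,0],[-0.16,-0.08,-1.66,0.36,-0.55,0],[-0.16,-0.08,-1.66,0.36,-0.55,0],[-0.16,-0.08,-1.66,0.36,-0.55,0]]]'
python3 - <<'E'
from rig import ctrl
from scipy.spatial.transform import Rotation as R
s=ctrl.sense(); q=s["ee_rot"]; print(R.from_quat([*q[1:],q[0]]).as_matrix().round(3).tolist(), s["wrist_torque"])
E
```

```text
time_s: 13.02
eef_pos: [476.2, 29.1, 112.6]
ee_rot: [-0.008, 0.957, 0.289, 0.028]
force: [-0.3, 0.0, -6.0]
grip_width: 0.294
grip_force: 120.3
[[0.832, 0.553, 0.049], [0.552, -0.833, 0.031], [0.058, 0.001, -0.998]] [-0.15574958  0.34013749  0.0050829 ]
```

```bash
python3 -m creep '[[[0.3,0.2,0,0,0,0],[0.6,0.4,0,0,0,0],[0.9,0.6,0,0,0,0],[1.2,0.8,0,0,0,0],[1.2,0.8,0,0,0,0],[1.2,0.8,0,0,0,0]]]'
python3 -m creep '[[[0.05,0.035,0,0,0,0],[0.1,0.07,0,0,0,0],[0.13,0.09,0,0,0,0],[0.13,0.09,0,0,0,0]]]'
```

```text
time_s: 13.52
eef_pos: [506.1, 49.6, 111.9]
ee_rot: [-0.008, 0.957, 0.289, 0.027]
force: [-0.1, -0.4, -5.9]
grip_width: 0.293
grip_force: 120.3
time_s: 13.85
eef_pos: [509.1, 51.4, 112.1]
ee_rot: [-0.008, 0.957, 0.289, 0.028]
force: [-0.3, -0.0, -6.0]
grip_width: 0.291
grip_force: 120.3
```

```bash
for i in 1 2; do :; done; python3 -m creep '[[[0.07,0.045,0,0,0,0],[0.1,0.066,0,0,0,0],[0.1,0.066,0,0,0,0],[0.1,0.066,0,0,0,0]]]'
python3 -m creep '[[[0.03,0.02,0,0,0,0],[0.07,0.045,0,0,0,0],[0.07,0.045,0,0,0,0],[0.07,0.045,0,0,0,0]]]'
```

```text
time_s: 14.18
eef_pos: [511.0, 52.9, 111.7]
ee_rot: [-0.008, 0.957, 0.289, 0.027]
force: [-4.4, -3.3, -5.7]
grip_width: 0.291
grip_force: 120.4
time_s: 14.52
eef_pos: [511.3, 53.5, 111.0]
ee_rot: [-0.009, 0.957, 0.289, 0.024]
force: [-11.4, -10.0, -4.9]
grip_width: 0.294
grip_force: 120.6
```

```bash
python3 -m creep '[[[-0.05,-0.035,-0.05,0,0,0],[-0.05,-0.035,-0.1,0,0,0],[-0.05,-0.035,-0.1,0,0,0],[-0.05,-0.035,-0.1,0,0,0]]]'
python3 -m creep '[[[0,0,-0.04,0,0,0],[0,0,-0.06,0,0,0],[0,0,-0.06,0,0,0]]]'
```

```text
time_s: 14.85
eef_pos: [511.2, 52.9, 109.7]
ee_rot: [-0.008, 0.957, 0.289, 0.026]
force: [-8.9, -6.1, 2.9]
grip_width: 0.292
grip_force: 121.6
time_s: 15.1
eef_pos: [511.2, 52.9, 109.4]
ee_rot: [-0.008, 0.957, 0.289, 0.026]
force: [-16.1, -7.0, 18.5]
grip_width: 0.291
grip_force: 123.8
```

```bash
python3 -m creep '[[[-0.02,-0.02,0.06,0,0,0],[0.11,-0.23,0.06,0,0,0.55],[0.26,-0.44,0.06,0,0,1.1],[0.43,-0.64,0.06,0,0,1.65],[0.6,-0.84,0.06,0,0,2.2],[0.6,-0.84,0.06,0,0,2.2],[0.6,-0.84,0.06,0,0,2.2]]]'
```

```text
time_s: 15.68
eef_pos: [527.2, 32.1, 109.6]
ee_rot: [-0.01, 0.925, 0.378, 0.027]
force: [-1.6, -3.2, -3.7]
grip_width: 0.292
grip_force: 120.6
```

```bash
python3 -m creep '[[[0,0,-0.04,0,0,0],[0,0,-0.04,0,0,0],[0,0,-0.04,0,0,0],[0,0,-0.04,0,0,0],[0,0,-0.04,0,0,0]]]' 44
python3 -m creep '[[[-0.06,-0.06,1,0,0,0],[-0.12,-0.12,2,0,0,0],[-0.2,-0.2,3.5,0,0,0],[-0.5,-0.3,4.5,0,0,0],[-2,-1,4.5,0,0,0],[-3.5,-2,4.5,0,0,0],[-4.5,-3,4.5,0,0,0],[-4.5,-3,4.5,0,0,0]]]'
cat > push.py <<'E'
from h import *
from scipy.spatial.transform import Rotation as R
j=np.load("jig.npy"); yaw=j[2]
def pose(phi,d,th=40,z=36,gap=0,dx=0,dy=0):
    f,t=np.deg2rad([phi,th]); p=np.array([np.cos(f),-np.sin(f),0]); b=np.array([-np.sin(f),-np.cos(f),0]); k=np.array([0,0,1.])
    C=np.array([0,85,0])+d*b-(15+gap)*p+[dx,dy,z]
    zt=p*np.sin(t)-k*np.cos(t); yt=-b; xt=np.cross(yt,zt)
    tcp=C-11*(p*np.cos(t)+k*np.sin(t))-73*zt
    Rz=R.from_euler("z",yaw).as_matrix(); return Rz@tcp+[j[0],j[1],0], R.from_matrix(Rz@np.c_[xt,yt,zt])
def cur(): s=ctrl.sense(); q=s["ee_rot"]; return s["eef_pos"],R.from_quat([*q[1:],q[0]])
def rel(P,Q,P0,Q0): return np.r_[(P-P0)/25,np.rad2deg((Q*Q0.inv()).as_rotvec())/5].round(2).tolist()
E
python3 - <<'E'
from push import *
P0,Q0=cur(); print(P0.round(1),ctrl.sense()["joints"].round(2)); P,Q=pose(43,140,gap=25); print(P.round(1),Q.as_matrix().round(2).tolist()); print("high",rel(P+[-30,0,80],Q,P0,Q0)); print("low",rel(P,Q,P0,Q0))
a=shot("side","pics/s6.png"); b=shot("top","pics/t6.png")
A=cv2.resize(a["image"][150:250,240:345],(420,400),interpolation=cv2.INTER_CUBIC)
B=cv2.resize(b["image"][125:225,215:310],(380,400),interpolation=cv2.INTER_CUBIC)
cv2.imwrite("pics/v6.png",np.hstack([A,B])[:,:,::-1])
E
```

```text
time_s: 16.1
eef_pos: [527.3, 32.5, 108.9]
ee_rot: [-0.011, 0.925, 0.379, 0.027]
force: [1.1, 0.6, 0.2]
grip_width: 0.512
grip_force: 0.0
time_s: 16.77
eef_pos: [411.3, -45.0, 221.1]
ee_rot: [-0.011, 0.926, 0.377, 0.026]
force: [-0.8, -0.1, 0.0]
grip_width: 0.517
grip_force: 0.0
[411.3 -45.  221.1] [-0.42  0.15  1.94  0.06  1.03  0.35]
[457.6  96.   84.9] [[-0.54, 0.71, 0.45], [0.55, 0.7, -0.46], [-0.64, -0.0, -0.77]]
high [0.65, 5.64, -2.25, -9.57, 0.09, 17.11]
low [1.85, 5.64, -5.45, -9.57, 0.09, 17.11]
```

View pics/v6.png

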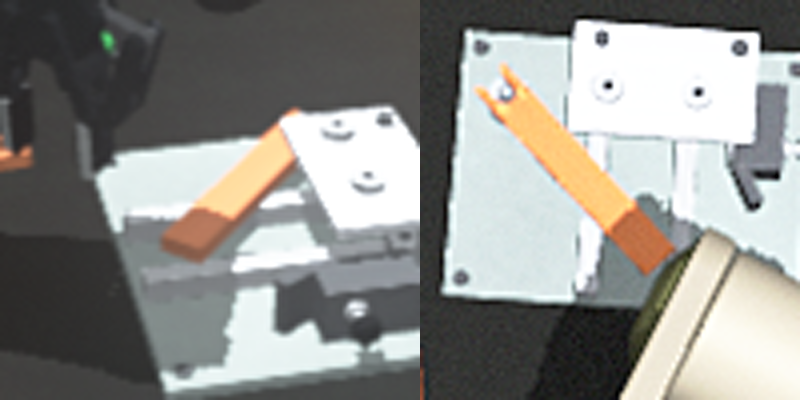

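Top view: the slot is round the pin at (502,92), the bar is slanted about 43° across both rails, and its plain end is at (650,270). Side view agrees: the bar lies flat and runs under the plate's corner. Now closing the fingers and taking the tilted pushing pose.

```bash
python3 -m creep '[[[0.65,5.64,-1,-9.57,0.09,17.11],[0.65,5.64,-1,-9.57,0.09,17.11],[0.65,5.64,-1,-9.57,0.09,17.11],[0.65,5.64,-1,-9.57,0.09,17.11],[0.65,5.64,-1,-9.57,0.09,17.11],[0.65,5.64,-1,-9.57,0.09,17.11],[0.65,5.64,-1,-9.57,0.09,17.11],[0.65,5.64,-1,-9.57,0.09,17.11],[0.65,5.64,-1,-9.57,0.09,17.11],[0.65,5.64,-1,-9.57,0.09,17.11],[0.65,5.64,-1,-9.57,0.09,17.11],[0.65,5.64,-1,-9.57,0.09,17.11],[0.65,5.64,-1,-9.57,0.09,17.11],[0.65,5.64,-2.25,-9.57,0.09,17.11],[0.65,5.64,-2.25,-9.57,0.09,17.11],[0.65,5.64,-2.25,-9.57,0.09,17.11],[0.65,5.64,-2.25,-9.57,0.09,17.11]]]' 0
python3 - <<'E'
from push import *
P0,Q0=cur(); print(P0.round(1),ctrl.sense()["joints"].round(2))
P,Q=pose(43,140,gap=25); print(rel(P+[0,0,15],Q,P0,Q0)); print(rel(P,Q,P0,Q0))
E
```

```text
time_s: 18.28
eef_pos: [431.5, 98.9, 165.6]
ee_rot: [0.315, 0.362, 0.867, -0.132]
force: [0.1, -0.7, 0.3]
grip_width: -0.0
grip_force: 0.0
[431.5  98.9 165.6] [ 0.18  0.3   2.08 -1.1   0.64  0.28]
[1.04, -0.11, -2.63, -0.01, -0.02, -0.01]
[1.04, -0.11, -3.23, -0.01, -0.02, -0.01]
```

Run:
```python
from push import *
P0,Q0=cur()
P,Q=pose(43,151,dx=-28); print("pre",rel(P+[0,0,30],Q,P0,Q0),rel(P,Q,P0,Q0))
P1,Q1=P,Q
for f,d in((43,151),(40,147),(36,140),(32,134),(28,129),(24,124),(20,120),(16,116)):
    P,Q=pose(f,d); print(f,rel(P,Q,P1,Q1),P.round(1))
```

```text
pre [0.31, -1.09, -2.03, -0.01, -0.02, -0.01] [0.31, -1.09, -3.23, -0.01, -0.02, -0.01]
43 [1.12, -0.05, 0.0, 0.0, 0.0, 0.0] [467.3  70.5  84.9]
40 [1.35, -0.25, 0.0, -0.0, 0.0, 0.6] [473.2  65.3  84.9]
36 [1.71, -0.45, 0.0, -0.0, -0.0, 1.4] [482.1  60.4  84.9]
32 [2.05, -0.64, 0.0, 0.0, 0.0, 2.2] [490.5  55.6  84.9]
28 [2.36, -0.84, 0.0, 0.0, -0.0, 3.0] [498.3  50.8  84.9]
24 [2.67, -1.0, 0.0, 0.0, -0.0, 3.8] [506.1  46.7  84.9]
20 [2.96, -1.17, 0.0, 0.0, 0.0, 4.6] [513.5  42.3  84.9]
16 [3.26, -1.32, 0.0, -0.0, -0.0, 5.4] [520.9  38.6  84.9]
```

```bash
python3 -m creep '[[[0.31,-1.09,-1,0,0,0],[0.31,-1.09,-2,0,0,0],[0.31,-1.09,-2.7,0,0,0],[0.31,-1.09,-3.23,0,0,0],[0.31,-1.09,-3.23,0,0,0],[0.31,-1.09,-3.23,0,0,0]]]'
python3 -m creep '[[[0.3,0,0,0,0,0],[0.6,-0.02,0,0,0,0],[0.9,-0.04,0,0,0,0],[1.12,-0.05,0,0,0,0],[1.35,-0.25,0,0,0,0.6],[1.35,-0.25,0,0,0,0.6]]]'
python3 - <<'E'
from push import *
print(cur()[0].round(1))
a=shot("side","pics/s7.png"); b=shot("top","pics/t7.png")
E
```

```text
time_s: 18.78
eef_pos: [450.6, 83.0, 109.1]
ee_rot: [0.296, 0.367, 0.872, -0.135]
force: [0.0, -0.5, 0.2]
grip_width: 0.001
grip_force: 0.0
time_s: 19.28
eef_pos: [484.9, 75.8, 108.6]
ee_rot: [0.299, 0.343, 0.881, -0.127]
force: [-0.7, 0.2, -0.5]
grip_width: 0.0
grip_force: 0.0
[484.9  75.8 108.6]
```

The wrist roll (joint 4) was near its limit, so the pose wasn't reached. The tool stayed high and touched nothing. I'll use a 34° tilt, which keeps joint 4 inside its range.

Run:
```python
from push import *
P0,Q0=cur(); print(ctrl.sense()["joints"].round(2))
k=dict(th=34,z=34)
P,Q=pose(43,151,dx=-28,**k); print("pre",rel(P+[0,0,40],Q,P0,Q0),P.round(1),"quat",np.roll(Q.as_quat(),1).round(3))
```

```text
[ 0.09  0.48  2.   -1.22  0.52  0.32]
pre [-1.63, -0.33, 0.8, 0.71, 0.41, -0.46] [443.1  67.8  88.4] quat [ 0.27   0.369  0.882 -0.113]
```

```bash
python3 -m creep '[[[-0.5,0,0.8,0,0,0],[-1.63,-0.33,0.8,0.71,0.41,-0.46],[-1.63,-0.33,0.8,0.71,0.41,-0.46],[-1.63,-0.33,0.8,0.71,0.41,-0.46],[-1.63,-0.33,0.8,0.71,0.41,-0.46],[-1.63,-0.33,0.8,0.71,0.41,-0.46]]]'
python3 - <<'E'
from push import *
P0,Q0=cur(); print(ctrl.sense()["joints"].round(2))
P,Q=pose(43,151,dx=-28,th=34,z=34); print(rel(P+[0,0,20],Q,P0,Q0),rel(P,Q,P0,Q0))
E
```

```text
time_s: 19.88
eef_pos: [443.6, 68.4, 128.4]
ee_rot: [0.27, 0.368, 0.883, -0.112]
force: [1.3, 0.3, 0.6]
grip_width: 0.001
grip_force: 0.0
[ 0.07  0.37  2.09 -1.04  0.51  0.18]
[-0.02, -0.02, -0.8, -0.0, 0.0, -0.03] [-0.02, -0.02, -1.6, -0.0, 0.0, -0.03]
```

```bash
python3 -m creep '[[[-0.02,-0.02,-0.6,0,0,0],[-0.02,-0.02,-1.1,0,0,0],[-0.02,-0.02,-1.4,0,0,0],[-0.02,-0.02,-1.6,0,0,0],[-0.02,-0.02,-1.6,0,0,0],[-0.02,-0.02,-1.6,0,0,0]]]'
python3 - <<'E'
from push import *
P0,Q0=cur(); print(ctrl.sense()["joints"].round(2))
for f,d in((43,151),(40,147),(36,140),(32,134),(28,129),(24,124),(20,120)):
    P,Q=pose(f,d,th=34,z=34); print(f,rel(P,Q,P0,Q0),P.round(1))
E
```

```text
time_s: 20.38
eef_pos: [443.4, 68.1, 89.2]
ee_rot: [0.269, 0.368, 0.883, -0.113]
force: [-0.8, 0.3, 0.4]
grip_width: 0.0
grip_force: 0.0
[ 0.06  0.46  2.1  -1.23  0.46  0.39]
43 [1.11, -0.06, -0.03, -0.0, -0.02, -0.03] [471.1  66.7  88.4]
40 [1.35, -0.26, -0.03, -0.0, -0.02, 0.57] [477.2  61.7  88.4]
36 [1.72, -0.44, -0.03, -0.0, -0.02, 1.37] [486.4  57.1  88.4]
32 [2.06, -0.62, -0.03, -0.0, -0.02, 2.17] [494.9  52.6  88.4]
28 [2.38, -0.8, -0.03, -0.0, -0.02, 2.97] [502.9  48.   88.4]
24 [2.7, -0.95, -0.03, -0.0, -0.02, 3.77] [510.9  44.3  88.4]
20 [3.0, -1.11, -0.03, -0.0, -0.02, 4.57] [518.5  40.3  88.4]
```

```bash
cat >> push.py <<'E'
def pose2(phi,d,psi,th=34,z=34,dx=0):
    P,_=pose(phi,d,th,z,dx=dx); Pa,_=pose(phi,d,0,0); # leading corner C in world, then rebuild with psi
    f,t=np.deg2rad([phi,th]); Rz=R.from_euler("z",yaw).as_matrix()
    C=np.array([0,85,0])+d*np.array([-np.sin(f),-np.cos(f),0])-15*np.array([np.cos(f),-np.sin(f),0])+[dx,0,z]
    g=np.deg2rad(psi); p=np.array([np.cos(g),-np.sin(g),0]); k=np.array([0,0,1.]); zt=p*np.sin(t)-k*np.cos(t); yt=np.array([np.sin(g),np.cos(g),0]); xt=np.cross(yt,zt)
    return Rz@(C-11*(p*np.cos(t)+k*np.sin(t))-73*zt)+[j[0],j[1],0], R.from_matrix(Rz@np.c_[xt,yt,zt])
E
python3 - <<'E'
from push import *
P0,Q0=cur()
P,Q=pose2(43,147,28,dx=-28); print("pre",rel(P,Q,P0,Q0))
for f,d,s in((43,147,28),(40,143,27),(36,137,25),(32,132,23),(28,127,20),(24,123,18),(20,119,15),(16,115,12)):
    P,Q=pose2(f,d,s); print(f,rel(P,Q,P0,Q0),P.round(1))
E
```

```text
pre [-0.22, -0.31, -0.03, -0.0, -0.02, 2.97]
43 [0.9, -0.36, -0.03, -0.0, -0.02, 2.97] [466.   59.2  88.4]
40 [1.19, -0.51, -0.03, -0.0, -0.02, 3.17] [473.2  55.5  88.4]
36 [1.59, -0.67, -0.03, -0.0, -0.02, 3.57] [483.   51.4  88.4]
32 [1.95, -0.83, -0.03, -0.0, -0.02, 3.97] [492.2  47.4  88.4]
28 [2.3, -0.98, -0.03, -0.0, -0.02, 4.57] [500.9  43.5  88.4]
24 [2.64, -1.11, -0.03, -0.0, -0.02, 4.97] [509.3  40.4  88.4]
20 [2.96, -1.24, -0.03, 0.0, -0.02, 5.57] [517.4  37.1  88.4]
16 [3.28, -1.34, -0.03, 0.0, -0.02, 6.17] [525.3  34.5  88.4]
```

```bash
python3 -m creep '[[[-0.1,-0.15,-0.03,0,0,1.4],[-0.22,-0.31,-0.03,0,0,2.97],[-0.22,-0.31,-0.03,0,0,2.97],[0.2,-0.33,-0.03,0,0,2.97],[0.6,-0.35,-0.03,0,0,2.97],[0.9,-0.36,-0.03,0,0,2.97],[1.05,-0.43,-0.03,0,0,3.07],[1.19,-0.51,-0.03,0,0,3.17],[1.19,-0.51,-0.03,0,0,3.17]]]'
python3 - <<'E'
from push import *
P0,Q0=cur(); print(ctrl.sense()["joints"].round(2))
for f,d,s in((40,143,27),(38,140,26),(36,137,25),(34,134.5,24),(32,132,23),(30,129.5,21.5),(28,127,20),(26,125,19),(24,123,18),(22,121,16.5),(20,119,15)):
    P,Q=pose2(f,d,s); print(f,rel(P,Q,P0,Q0))
E
```

```text
time_s: 21.13
eef_pos: [476.8, 55.4, 96.8]
ee_rot: [0.274, 0.245, 0.927, -0.077]
force: [-9.2, -3.7, 9.7]
grip_width: 0.001
grip_force: 5.3
[-0.03  0.45  2.08 -1.23  0.28  0.07]
40 [-0.14, 0.0, -0.34, -0.01, -0.2, 0.08]
38 [0.05, -0.08, -0.34, -0.01, -0.2, 0.28]
36 [0.25, -0.16, -0.34, -0.01, -0.2, 0.48]
34 [0.43, -0.25, -0.34, -0.01, -0.2, 0.68]
32 [0.61, -0.32, -0.34, -0.01, -0.2, 0.88]
30 [0.79, -0.4, -0.34, -0.0, -0.2, 1.18]
28 [0.96, -0.48, -0.34, -0.0, -0.2, 1.48]
26 [1.13, -0.54, -0.34, 0.0, -0.2, 1.68]
24 [1.3, -0.6, -0.34, 0.0, -0.2, 1.88]
22 [1.46, -0.67, -0.34, 0.0, -0.2, 2.18]
20 [1.62, -0.73, -0.34, 0.01, -0.2, 2.48]
```

Joint 4 is still at its stop, because a 34° tilt is nearly in line with the forearm. I'll back off and fit a small kinematic model so I can choose a pushing attitude well inside the joint ranges.

```bash
python3 -m creep '[[[-0.5,0.02,0.1,0,0,0],[-1.1,0.05,0.3,0,0,0],[-1.6,0.05,1,0,0,0],[-1.6,0.05,2,0,0,0],[-1.6,0.05,2.6,0,0,0],[-1.6,0.05,2.6,0,0,0]]]'
cat > kin.py <<'E'
from push import *
from scipy.optimize import least_squares
D=[([1.1096,.31338,1.49837,0,1.33098,-.2234],(123.6,510.1,303.4)),([-.42,.15,1.94,.06,1.03,.35],(411.3,-45,221.1)),([.18,.30,2.08,-1.10,.64,.28],(431.5,98.9,165.6)),
([.09,.48,2.0,-1.22,.52,.32],(484.9,75.8,108.6)),([.07,.37,2.09,-1.04,.51,.18],(443.6,68.4,128.4)),([.06,.46,2.1,-1.23,.46,.39],(443.4,68.1,89.2)),([-.03,.45,2.08,-1.23,.28,.07],(476.8,55.4,96.8))]
E_=lambda a,t:R.from_euler(a,t)
def fk(q,m):
    a1,H,L1,e,L2,Lt=m; A=E_("z",q[0])*E_("y",q[1]); B=A*E_("y",q[2]); C=B*E_("z",q[3])*E_("y",q[4])
    return C.apply([0,0,Lt])+B.apply([e,0,L2])+A.apply([0,0,L1])+E_("z",q[0]).apply([a1,0,H]), C*E_("z",q[5]+np.pi/2*SG)
SG=1
def ik(P,Q,m,q0):
    lo=[-2.94,-.97,.19,-1.23,.02,-2.88];hi=[2.94,2.17,2.56,4.37,3.11,2.88]
    def f(q): p,r=fk(q,m); return np.r_[(p-P)/10,(r*Q.inv()).as_rotvec()*10]
    s=least_squares(f,np.clip(q0,np.array(lo)+1e-3,np.array(hi)-1e-3),bounds=(lo,hi)); return s.x,np.abs(s.fun).max()
E
python3 - <<'E'
import kin; from kin import *
P0,Q0=cur(); q=ctrl.sense()["joints"]; print(P0.round(1),q.round(3)); D.append((list(q),P0))
f=lambda m:np.concatenate([fk(a,m)[0]-b for a,b in D])
s=least_squares(f,[0,330,300,0,300,200]); print(s.x.round(1),np.abs(s.fun).max().round(1)); np.save("kin.npy",s.x)
for g in(1,-1): kin.SG=g; print(g,np.rad2deg((fk(q,s.x)[1]*Q0.inv()).magnitude()))
E
```

```text
time_s: 21.63
eef_pos: [439.1, 58.2, 164.8]
ee_rot: [0.277, 0.244, 0.926, -0.073]
force: [0.8, -0.6, 1.5]
grip_width: 0.002
grip_force: 0.0
[439.1  58.2 164.8] [-0.025  0.227  2.14  -0.829  0.359 -0.354]
[ 137.9 -168.6  400.9  -66.2  229.9  -72. ] 133.2
1 2.813768707224393e-14
-1 180.0
```

```bash
cat >> kin.py <<'E'
def cols(q):
    Z=E_("z",q[0]);A=Z*E_("y",q[1]); B=A*E_("y",q[2]); C=B*E_("z",q[3])*E_("y",q[4]); x=[1,0,0];z=[0,0,1]
    return np.c_[Z.apply(x),z,A.apply(x),A.apply(z),B.apply(x),B.apply(z),C.apply(x),C.apply(z)],C
def fk(q,m):
    M,C=cols(q); return M@m, C*E_("z",q[5]+np.pi/2)
E
python3 - <<'E'
from kin import *
P0,Q0=cur(); q=ctrl.sense()["joints"]; D.append((list(q),P0))
M=np.vstack([cols(a)[0] for a,_ in D]); y=np.concatenate([np.array(b,float) for _,b in D])
w=1e-3*np.eye(8)*10
m=np.linalg.lstsq(np.vstack([M,w]),np.r_[y,np.zeros(8)],rcond=None)[0]; print(m.round(1),(M@m-y).reshape(-1,3).round(0).tolist())
E
```

```text
[  24.    16.4 -151.3  486.   -35.9  342.1 -137.2  171.2] [[102.0, -56.0, 4.0], [-42.0, -115.0, -8.0], [-1.0, -13.0, -19.0], [5.0, 0.0, -3.0], [6.0, -6.0, -4.0], [6.0, 3.0, -7.0], [-10.0, 10.0, 14.0], [-8.0, -18.0, 23.0]]
```

```bash
sed -i 's/Z.apply(x),z,A.apply(x)/Z.apply(x),Z.apply([0,1,0]),z,A.apply(x)/' kin.py
python3 - <<'E'
from kin import *
P0,Q0=cur(); q=ctrl.sense()["joints"]; D.append((list(q),P0))
M=np.vstack([cols(a)[0] for a,_ in D]); y=np.concatenate([np.array(b,float) for _,b in D])
w=np.diag([1,.01,.01,1,.01,1,.01,1,.01])*.3
m=np.linalg.lstsq(np.vstack([M,w]),np.r_[y,np.zeros(9)],rcond=None)[0]; print(m.round(1),(M@m-y).reshape(-1,3).round(0).tolist()); np.save("kin.npy",m)
q0=q
for th in(31,40,55):
  for f,d,s in((40,143,27),(40,143,0),(40,143,-25),(20,119,15),(20,119,0),(20,119,-20),(0,105,0),(0,105,-20)):
    P,Q=pose2(f,d,s,th=th,z=35); best=None
    for j4 in(-.8,.5,1.5,2.5,3.7):
        x,e=ik(P,Q,m,[0.1,.45,2.08,j4,.4,.2-j4])
        if best is None or e<best[1]-.01: best=(x,e)
    print(th,f,s,best[0].round(2).tolist(),round(best[1],2))
E
```

```text
[  1.5 116.  198.9  -2.7 430.5  29.4 393.9  -0.8 181.7] [[-1.0, -4.0, 2.0], [1.0, -2.0, 1.0], [-0.0, -0.0, 0.0], [-0.0, -0.0, 1.0], [-2.0, 3.0, -3.0], [3.0, -1.0, 0.0], [0.0, -0.0, -1.0], [1.0, 0.0, 0.0]]
31 40 27 [-0.04, 0.45, 2.08, -1.11, 0.26, -0.06] 0.0
31 40 0 [-0.21, 0.41, 2.16, 1.16, 0.1, -2.88] 0.0
31 40 -25 [-0.31, 0.42, 2.08, 0.72, 0.38, -2.88] 1.05
31 20 15 [-0.12, 0.5, 2.0, -0.67, 0.15, -0.75] 0.0
31 20 0 [-0.21, 0.48, 2.02, 0.7, 0.13, -2.41] 0.0
31 20 -20 [-0.3, 0.49, 1.98, 0.81, 0.36, -2.88] 0.51
31 0 0 [-0.19, 0.54, 1.91, 0.46, 0.17, -2.15] 0.0
31 0 -20 [-0.28, 0.55, 1.88, 0.82, 0.38, -2.88] 0.19
40 40 27 [-0.02, 0.47, 2.09, -1.23, 0.3, 0.08] 1.35
40 40 0 [-0.17, 0.42, 2.17, -1.23, 0.02, -0.45] 1.61
40 40 -25 [-0.31, 0.42, 2.11, 0.76, 0.33, -2.88] 2.45
40 20 15 [-0.16, 0.49, 2.05, 1.42, 0.02, -2.88] 1.08
40 20 0 [-0.17, 0.49, 2.06, -1.23, 0.02, -0.45] 1.2
40 20 -20 [-0.3, 0.49, 2.01, 0.85, 0.31, -2.88] 1.97
40 0 0 [-0.16, 0.55, 1.96, -1.23, 0.02, -0.43] 0.81
40 0 -20 [-0.28, 0.55, 1.91, 0.86, 0.33, -2.88] 1.64
55 40 27 [-0.13, 0.45, 2.16, 1.6, 0.02, -2.88] 3.42
55 40 0 [-0.19, 0.43, 2.19, 1.2, 0.02, -2.88] 4.47
55 40 -25 [-0.31, 0.44, 2.14, 0.81, 0.25, -2.88] 4.95
55 20 15 [-0.16, 0.51, 2.07, 1.42, 0.02, -2.88] 3.65
55 20 0 [-0.19, 0.5, 2.07, 1.2, 0.02, -2.88] 4.04
55 20 -20 [-0.21, 0.51, 2.06, -1.23, 0.02, -0.73] 3.85
55 0 0 [-0.17, 0.56, 1.98, 1.22, 0.02, -2.88] 3.65
55 0 -20 [-0.27, 0.56, 1.94, 0.92, 0.25, -2.88] 4.18
```

The model now fits to a few mm. I'll search for attitudes with the half-turned fingers (tool y reversed), headed slightly left, over the whole push.

```bash
cat >> kin.py <<'E'
def contact(phi,d,psi,th,z=35,gap=0,back=0,up=0):
    """tool pose with the outer front tip corner on the bar's front edge at d from the pin (jig: back = -x)"""
    f,g,t=np.deg2rad([phi,psi,th]); k=np.array([0,0,1.])
    c=np.array([0,85,z+up])+d*np.array([-np.sin(f),-np.cos(f),0])-(15+gap)*np.array([np.cos(f),-np.sin(f),0])-[back,0,0]
    p=np.array([np.cos(g),-np.sin(g),0]); b=np.array([-np.sin(g),-np.cos(g),0]); zt=p*np.sin(t)-k*np.cos(t); yt=b; xt=np.cross(yt,zt)
    C=c-14.5*b; Rz=R.from_euler("z",yaw).as_matrix()
    return Rz@(C-11*(p*np.cos(t)+k*np.sin(t))-73*zt)+[j[0],j[1],0], R.from_matrix(Rz@np.c_[xt,yt,zt]), c
PATH=((43,158),(38,147),(34,140),(30,134.5),(26,129),(22,125),(18,121),(14,118),(10,115),(6,112.5),(3,111),(0,110))
E
python3 - <<'E'
from kin import *
m=np.load("kin.npy")
for th in(33,37,41):
  for s in(-10,-20,-30):
    out=[]
    for f,d in((43,158),(26,129),(0,110)):
        P,Q,c=contact(f,d,s,th,back=30 if f==43 else 0); best=None
        for j4 in(.5,1.5,2.5):
            x,e=ik(P,Q,m,[0.,.45,2.08,j4,.4,.9-j4])
            if best is None or e<best[1]-.01: best=(x,e)
        out.append((best[0].round(2).tolist(),round(best[1],2)))
    print(th,s,*out)
E
```

```text
33 -10 ([-0.3, 0.34, 2.31, 1.77, 0.23, -0.57], np.float64(0.0)) ([-0.25, 0.46, 2.09, 1.34, 0.21, -0.09], np.float64(0.0)) ([-0.23, 0.54, 1.93, 1.01, 0.23, 0.26], np.float64(0.0))
33 -20 ([-0.37, 0.35, 2.31, 1.51, 0.35, -0.53], np.float64(0.0)) ([-0.32, 0.46, 2.08, 1.26, 0.34, -0.21], np.float64(0.0)) ([-0.28, 0.54, 1.93, 1.06, 0.36, 0.03], np.float64(0.0))
33 -30 ([-0.44, 0.36, 2.28, 1.32, 0.46, -0.55], np.float64(0.0)) ([-0.37, 0.47, 2.06, 1.15, 0.47, -0.3], np.float64(0.0)) ([-0.33, 0.56, 1.9, 1.02, 0.48, -0.12], np.float64(0.0))
37 -10 ([-0.32, 0.36, 2.35, 2.12, 0.31, -0.94], np.float64(0.0)) ([-0.27, 0.46, 2.14, 1.83, 0.25, -0.6], np.float64(0.0)) ([-0.24, 0.54, 1.98, 1.52, 0.22, -0.26], np.float64(0.0))
37 -20 ([-0.4, 0.36, 2.35, 1.77, 0.41, -0.82], np.float64(0.0)) ([-0.34, 0.47, 2.13, 1.56, 0.37, -0.53], np.float64(0.0)) ([-0.3, 0.55, 1.97, 1.37, 0.36, -0.29], np.float64(0.0))
37 -30 ([-0.47, 0.38, 2.32, 1.51, 0.51, -0.77], np.float64(0.0)) ([-0.4, 0.48, 2.1, 1.36, 0.49, -0.53], np.float64(0.0)) ([-0.35, 0.56, 1.94, 1.23, 0.49, -0.34], np.float64(0.0))
41 -10 ([-0.34, 0.38, 2.39, 2.32, 0.42, -1.16], np.float64(0.0)) ([-0.28, 0.48, 2.18, 2.16, 0.32, -0.93], np.float64(0.0)) ([-0.25, 0.55, 2.02, 1.96, 0.27, -0.7], np.float64(0.0))
41 -20 ([-0.43, 0.39, 2.38, 1.95, 0.5, -1.03], np.float64(0.0)) ([-0.36, 0.48, 2.16, 1.8, 0.43, -0.79], np.float64(0.0)) ([-0.32, 0.56, 2.01, 1.65, 0.4, -0.59], np.float64(0.0))
41 -30 ([-0.51, 0.4, 2.35, 1.65, 0.58, -0.96], np.float64(0.0)) ([-0.42, 0.5, 2.13, 1.54, 0.54, -0.73], np.float64(0.0)) ([-0.38, 0.57, 1.97, 1.43, 0.53, -0.55], np.float64(0.0))
```

Run:
```python
from kin import *
P0,Q0=cur(); M=Q0.as_matrix(); h=np.arctan2(M[1,1],M[0,1]); print("yt heading",np.rad2deg(h))
def down(h): y=np.array([np.cos(h),np.sin(h),0]); z=np.array([0,0,-1.]); return R.from_matrix(np.c_[np.cross(y,z),y,z])
print("down",rel(np.array([410,40,230]),down(h),P0,Q0)); 
P,Q,c=contact(43,158,-20,38,back=30); M=Q.as_matrix(); h2=np.arctan2(M[1,1],M[0,1]); print("target heading",np.rad2deg(h2),P.round(1),c.round(1))
print("yaw",np.rad2deg(h2-h)/5,"tilt",rel(P+[0,0,70],Q,np.array([410,40,230]),down(h2)))
```

```text
yt heading 60.455179791545646
down [-1.16, -0.73, 2.61, 3.29, 5.8, 0.0]
target heading -72.38921759093958 [415.7  25.   85.8] [-148.7  -20.3   35. ]
yaw -26.568879476497045 tilt [0.23, -0.6, -2.97, 2.3, -7.24, -0.0]
```

```bash
python3 -m creep '[[[-1.16,-0.73,2.61,3.29,5.8,0],[-1.16,-0.73,2.61,3.29,5.8,0],[-1.16,-0.73,2.61,3.29,5.8,0],[-1.16,-0.73,2.61,3.29,5.8,0],[-1.16,-0.73,2.61,3.29,5.8,0],[-1.16,-0.73,2.61,3.29,5.8,0],[-1.16,-0.73,2.61,3.29,5.8,0],[-1.16,-0.73,2.61,3.29,5.8,0]]]'
python3 -m creep '[[[0,0,0,0,0,-26.57],[0,0,0,0,0,-26.57],[0,0,0,0,0,-26.57],[0,0,0,0,0,-26.57],[0,0,0,0,0,-26.57],[0,0,0,0,0,-26.57],[0,0,0,0,0,-26.57],[0,0,0,0,0,-26.57],[0,0,0,0,0,-26.57],[0,0,0,0,0,-26.57],[0,0,0,0,0,-26.57],[0,0,0,0,0,-26.57],[0,0,0,0,0,-26.57],[0,0,0,0,0,-26.57],[0,0,0,0,0,-26.57],[0,0,0,0,0,-26.57],[0,0,0,0,0,-26.57],[0,0,0,0,0,-26.57],[0,0,0,0,0,-26.57],[0,0,0,0,0,-26.57]]]'
python3 - <<'E'
from kin import *
P0,Q0=cur(); print(ctrl.sense()["joints"].round(2)); P,Q,c=contact(43,158,-20,38,back=30); print(rel(P+[0,0,70],Q,P0,Q0))
E
```

```text
time_s: 22.3
eef_pos: [409.4, 38.7, 226.6]
ee_rot: [-0.004, 0.256, 0.967, -0.001]
force: [0.6, -0.4, -0.4]
grip_width: 0.0
grip_force: 0.0
time_s: 23.97
eef_pos: [408.3, 39.6, 226.7]
ee_rot: [-0.0, 0.988, 0.152, 0.001]
force: [-0.4, 0.1, 0.6]
grip_width: -0.003
grip_force: 0.0
[-0.19  0.15  1.93  0.    1.06  1.07]
[0.3, -0.58, -2.84, 2.28, -7.22, 0.02]
```

```bash
python3 -m creep '[[[0.3,-0.58,-1,2.28,-7.22,0],[0.3,-0.58,-1,2.28,-7.22,0],[0.3,-0.58,-1,2.28,-7.22,0],[0.3,-0.58,-2,2.28,-7.22,0],[0.3,-0.58,-2,2.28,-7.22,0],[0.3,-0.58,-2.84,2.28,-7.22,0],[0.3,-0.58,-2.84,2.28,-7.22,0],[0.3,-0.58,-2.84,2.28,-7.22,0],[0.3,-0.58,-2.84,2.28,-7.22,0],[0.3,-0.58,-2.84,2.28,-7.22,0]]]'
python3 - <<'E'
from kin import *
P0,Q0=cur(); print(ctrl.sense()["joints"].round(2)); P,Q,c=contact(43,158,-20,38,back=30); print(rel(P,Q,P0,Q0))
P1,Q1=P,Q
for f,d in PATH: P,Q,c=contact(f,d,-20,38); print(f,rel(P,Q,P1,Q1)[:3],c.round(1))
# has the bar moved? fit heading from the top view
b=shot("top","pics/t8.png"); hsv=cv2.cvtColor(b["image"],cv2.COLOR_RGB2HSV); mm=cv2.inRange(hsv,(5,90,60),(22,255,255)); mm[:,:225]=0; mm[:,300:]=0; mm[:130]=0; mm[200:]=0
ys,xs=np.where(mm>0); X=unproj(b,np.c_[xs,ys],42)[:,:2]; r=cv2.minAreaRect(X.astype(np.float32)); bx=cv2.boxPoints(r); print(len(xs),np.round(r[0],1),np.round(r[1],1),bx.round(0).tolist())
E
```

```text
time_s: 24.8
eef_pos: [415.2, 25.2, 155.2]
ee_rot: [-0.05, 0.934, 0.146, 0.321]
force: [0.6, 0.8, 0.9]
grip_width: 0.005
grip_force: 0.0
[-0.42  0.16  2.31  1.26  0.44 -0.27]
[0.02, -0.01, -2.78, 0.01, -0.02, -0.03]
43 [1.2, -0.05, 0.0] [-118.7  -20.3   35. ]
38 [1.85, -0.13, 0.0] [-102.3  -21.6   35. ]
34 [2.31, -0.19, 0.0] [-90.7 -22.7  35. ]
30 [2.73, -0.26, 0.0] [-80.2 -24.   35. ]
26 [3.14, -0.29, 0.0] [-70.  -24.4  35. ]
22 [3.51, -0.34, 0.0] [-60.7 -25.3  35. ]
18 [3.87, -0.37, 0.0] [-51.7 -25.4  35. ]
14 [4.21, -0.4, 0.0] [-43.1 -25.9  35. ]
10 [4.55, -0.4, 0.0] [-34.7 -25.6  35. ]
6 [4.87, -0.4, 0.0] [-26.7 -25.3  35. ]
3 [5.11, -0.4, 0.0] [-20.8 -25.1  35. ]
0 [5.34, -0.41, 0.0] [-15. -25.  35.]
579 [572.1  71.9] [188.7  31.4] [[497.0, 12.0], [521.0, -9.0], [647.0, 131.0], [624.0, 153.0]]
```

Still hooked: the fit puts the slot at (622,127) and the slant at about 40°. Lowering between the rails and starting the swing.

```bash
python3 -m creep '[[[0,0,-1,0,0,0],[0,0,-1.8,0,0,0],[0,0,-2.4,0,0,0],[0,0,-2.78,0,0,0],[0,0,-2.78,0,0,0],[0,0,-2.78,0,0,0]]]'
python3 -m creep '[[[0.4,-0.02,0,0,0,0],[0.8,-0.03,0,0,0,0],[1.2,-0.05,0,0,0,0],[1.53,-0.09,0,0,0,0],[1.85,-0.13,0,0,0,0],[2.08,-0.16,0,0,0,0],[2.31,-0.19,0,0,0,0],[2.31,-0.19,0,0,0,0]]]'
python3 - <<'E'
from kin import *
P0,Q0=cur(); print(ctrl.sense()["joints"].round(2)); P,Q,c=contact(34,140,-20,38); print(rel(P,Q,P0,Q0))
E
```

```text
time_s: 25.35
eef_pos: [416.1, 25.2, 86.9]
ee_rot: [-0.05, 0.934, 0.146, 0.322]
force: [0.7, -0.1, 0.3]
grip_width: -0.001
grip_force: 0.0
time_s: 26.02
eef_pos: [474.5, 20.1, 87.5]
ee_rot: [-0.05, 0.934, 0.146, 0.323]
force: [-0.4, 0.5, 0.0]
grip_width: -0.002
grip_force: 0.0
[-0.36  0.45  2.19  1.68  0.4  -0.67]
[-0.04, 0.01, -0.07, 0.01, 0.03, -0.03]
```

```bash
cat > bar.py <<'E'
from kin import *
def bar(n):
    b=shot("top",f"pics/{n}.png"); hsv=cv2.cvtColor(b["image"],cv2.COLOR_RGB2HSV); mm=cv2.inRange(hsv,(5,90,60),(22,255,255)); mm[:,:225]=0; mm[:,320:]=0; mm[:130]=0; mm[200:]=0
    k,l,st,_=cv2.connectedComponentsWithStats(mm)
    for i in range(1,k):
        if st[i,4]<25: continue
        ys,xs=np.where(l==i); X=unproj(b,np.c_[xs,ys],42)[:,:2]-j[:2]; X=X@R.from_euler("z",yaw).as_matrix()[:2,:2]
        r=cv2.minAreaRect(X.astype(np.float32)); print(st[i].tolist(),"jig box",np.round(cv2.boxPoints(r)).tolist(),np.round(r[1]))
    s=ctrl.sense(); print("F",np.round(s["force"],1),s["joints"].round(2))
E
python3 -c "
from bar import *
bar('t9')"
python3 -m creep '[[[0.1,-0.01,0,0,0,0],[0.21,-0.035,0,0,0,0],[0.32,-0.05,0,0,0,0],[0.42,-0.07,0,0,0,0],[0.42,-0.07,0,0,0,0]]]'
python3 -c "
from bar import *
bar('t10')"
```

```text
[229, 142, 54, 46, 583] jig box [[-114.0, -41.0], [-88.0, -60.0], [23.0, 91.0], [-3.0, 110.0]] [188.  33.]
F [-1.9  0.6 -0.2] [-0.36  0.45  2.19  1.68  0.4  -0.67]
time_s: 26.48
eef_pos: [484.6, 18.4, 86.9]
ee_rot: [-0.05, 0.934, 0.146, 0.322]
force: [-1.7, 0.3, 0.0]
grip_width: 0.003
grip_force: 0.4
[229, 142, 56, 43, 570] jig box [[-107.0, -49.0], [-80.0, -66.0], [21.0, 92.0], [-6.0, 110.0]] [188.  32.]
F [-0.3  0.9 -1.3] [-0.36  0.46  2.16  1.65  0.39 -0.63]
```

The bar is swinging: 36° to 33°, still hooked, with low force. Carrying on towards the wing.

```bash
python3 -m creep '[[[0.2,-0.02,0,0,0,0],[0.41,-0.03,0,0,0,0],[0.6,-0.055,0,0,0,0],[0.78,-0.08,0,0,0,0],[0.96,-0.1,0,0,0,0],[1.14,-0.11,0,0,0,0],[1.31,-0.13,0,0,0,0],[1.48,-0.14,0,0,0,0],[1.48,-0.14,0,0,0,0]]]'
python3 -c "
from bar import *
bar('t11')
P0,Q0=cur()
for f,d in PATH[7:]: P,Q,c=contact(f,d,-20,38); print(f,rel(P,Q,P0,Q0))
P,Q,c=contact(-2,109,-20,38); print(f,rel(P,Q,P0,Q0))"
```

```text
time_s: 27.28
eef_pos: [522.0, 14.9, 87.0]
ee_rot: [-0.05, 0.934, 0.146, 0.323]
force: [-0.3, 0.4, 0.4]
grip_width: -0.001
grip_force: 0.1
[229, 143, 63, 31, 484] jig box [[-66.0, -73.0], [-35.0, -83.0], [19.0, 99.0], [-12.0, 108.0]] [189.  32.]
F [ 0.1  0.3 -0.5] [-0.33  0.51  2.06  1.53  0.38 -0.48]
14 [-0.03, 0.01, -0.05, 0.0, 0.02, -0.03]
10 [0.31, 0.0, -0.05, 0.0, 0.02, -0.03]
6 [0.63, 0.0, -0.05, 0.0, 0.02, -0.03]
3 [0.87, 0.0, -0.05, 0.0, 0.02, -0.03]
0 [1.1, -0.01, -0.05, 0.0, 0.02, -0.03]
0 [1.25, 0.01, -0.05, 0.0, 0.02, -0.03]
```

```bash
python3 -m creep '[[[0.1,0,0,0,0,0],[0.2,0,0,0,0,0],[0.31,0,0,0,0,0],[0.42,0,0,0,0,0],[0.52,0,-0.02,0,0,0],[0.52,0,-0.02,0,0,0]]]'
python3 -m creep '[[[0.08,0,0,0,0,0],[0.16,0,0,0,0,0],[0.24,0,0,0,0,0],[0.32,0,0,0,0,0],[0.32,0,0,0,0,0]]]'
python3 -c "
from bar import *
bar('t12')"
```

```text
time_s: 27.83
eef_pos: [534.0, 14.9, 86.0]
ee_rot: [-0.05, 0.934, 0.146, 0.322]
force: [-6.3, -3.1, 1.8]
grip_width: 0.003
grip_force: 2.9
time_s: 28.25
eef_pos: [542.2, 14.8, 86.1]
ee_rot: [-0.05, 0.934, 0.146, 0.322]
force: [-3.6, -1.9, -0.3]
grip_width: 0.004
grip_force: 1.8
[230, 144, 22, 13, 172] jig box [[-23.0, 40.0], [8.0, 37.0], [15.0, 102.0], [-16.0, 105.0]] [65. 31.]
[263, 159, 30, 6, 77] jig box [[-38.0, -82.0], [-26.0, -83.0], [-17.0, 3.0], [-28.0, 4.0]] [86. 11.]
F [-1.9 -1.5 -0.4] [-0.31  0.54  2.    1.46  0.37 -0.4 ]
```

```bash
python3 -m creep '[[[0.06,0,0,0,0,0],[0.12,0,0,0,0,0],[0.18,0,0,0,0,0],[0.18,0,0,0,0,0]]]'
python3 -m creep '[[[0.05,0,0,0,0,0],[0.1,0,0,0,0,0],[0.14,0,0,0,0,0],[0.14,0,0,0,0,0]]]'
```

```text
time_s: 28.63
eef_pos: [546.6, 14.8, 86.2]
ee_rot: [-0.05, 0.934, 0.146, 0.322]
force: [-4.5, -3.0, -0.1]
grip_width: 0.001
grip_force: 2.2
time_s: 28.97
eef_pos: [550.1, 14.7, 86.1]
ee_rot: [-0.05, 0.934, 0.145, 0.322]
force: [-5.9, -3.6, 0.6]
grip_width: 0.001
grip_force: 2.6
```

```bash
python3 -m creep '[[[0.04,0,0,0,0,0],[0.08,0,0,0,0,0],[0.08,0,0,0,0,0]]]'
python3 -m creep '[[[0.04,0,0,0,0,0],[0.08,0,0,0,0,0],[0.08,0,0,0,0,0]]]'
python3 -c "
from bar import *
bar('t13')"
```

```text
time_s: 29.22
eef_pos: [552.0, 14.7, 86.1]
ee_rot: [-0.05, 0.934, 0.145, 0.322]
force: [-6.0, -3.0, 0.5]
grip_width: -0.002
grip_force: 2.7
time_s: 29.47
eef_pos: [554.1, 14.6, 86.1]
ee_rot: [-0.05, 0.934, 0.145, 0.322]
force: [-6.2, -3.2, 0.7]
grip_width: -0.002
grip_force: 2.6
[230, 144, 22, 12, 171] jig box [[-18.0, 104.0], [-18.0, 40.0], [13.0, 41.0], [13.0, 104.0]] [31. 63.]
F [-4.6 -2.9  0. ] [-0.31  0.55  1.96  1.42  0.37 -0.35]
```

```bash
python3 -m creep '[[[0.04,0,0,0,0,0],[0.08,0,0,0,0,0],[0.08,0,0,0,0,0]]]'
python3 -m creep '[[[0.04,0,0,0,0,0],[0.06,0,0,0,0,0],[0.06,0,0,0,0,0]]]'
```

```text
time_s: 29.77
eef_pos: [555.3, 15.0, 85.5]
ee_rot: [-0.05, 0.934, 0.145, 0.321]
force: [-9.1, -2.3, -1.8]
grip_width: 0.003
grip_force: 1.7
time_s: 30.02
eef_pos: [555.9, 15.2, 84.9]
ee_rot: [-0.051, 0.935, 0.145, 0.32]
force: [-16.9, -3.6, -0.3]
grip_width: 0.0
grip_force: 2.5
```

Force is rising against the stop. One more small push, then back off and check the latch knob against its starting image.

```bash
python3 -m creep '[[[0.04,0,0,0,0,0],[0.05,0,0,0,0,0],[0.05,0,0,0,0,0]]]'
python3 -m creep '[[[-0.2,0,0,0,0,0],[-0.5,0,0,0,0,0],[-1,0,0,0,0,0],[-1.6,0,0,0,0,0],[-2.4,0,0,0,0,0],[-2.4,0,0,0,0,0]]]'
python3 -c "
from bar import *
bar('t14'); s=shot('side','pics/s14.png')
a=load('pics/side0.npy')['image']; g=lambda i:cv2.cvtColor(i,cv2.COLOR_RGB2GRAY)
t=g(a)[222:244,318:342]; im=g(s['image'])[212:254,308:352]; r=cv2.matchTemplate(im,t,cv2.TM_CCOEFF_NORMED); _,v,_,loc=cv2.minMaxLoc(r); print('knob match',round(v,3),'shift',np.array(loc)-10)
for n in('side0','s6','s14'):
    i=g(load(f'pics/{n}.npy')['image'])[222:244,318:342]; ys,xs=np.where(i<45); print(n,len(xs),xs.mean().round(2) if len(xs) else '',ys.mean().round(2) if len(xs) else '')
d=load('pics/side0.npy'); print('knob px per 5 mm', (proj(d,[[0,0,0]])*0).tolist(), [proj(d,Rz)[0].round(1).tolist() for Rz in [ (R.from_euler('z',yaw).apply([-10,y,36])+[j[0],j[1],0]) for y in(-150,-155)]])
"
```

```text
time_s: 30.27
eef_pos: [556.2, 15.5, 84.2]
ee_rot: [-0.051, 0.935, 0.145, 0.319]
force: [-20.5, -3.4, -0.7]
grip_width: 0.001
grip_force: 3.5
time_s: 30.77
eef_pos: [496.8, 15.5, 86.1]
ee_rot: [-0.051, 0.934, 0.146, 0.322]
force: [-1.3, 0.0, -0.5]
grip_width: 0.001
grip_force: 0.0
[230, 144, 22, 11, 174] jig box [[-19.0, 103.0], [-15.0, 41.0], [16.0, 43.0], [12.0, 105.0]] [31. 63.]
F [ 0.7 -0.1  0.7] [-0.35  0.48  2.12  1.6   0.39 -0.58]
knob match 0.999 shift [0 0]
side0 0  
s6 0  
s14 0  
knob px per 5 mm [[0.0, 0.0]] [[337.2, 233.7], [337.9, 235.0]]
```

The knob is back at its starting position (match 0.999, zero shift; 5 mm of travel would show as 1.3 px). I'll confirm the bar's angle by comparing the visible part with rendered outlines.

```bash
python3 -c "
from bar import *
b=load('pics/t14.npy'); hsv=cv2.cvtColor(b['image'],cv2.COLOR_RGB2HSV); mm=cv2.inRange(hsv,(5,90,60),(22,255,255))[138:160,225:255]>0
# row profile of the bar edges (image rows) for columns between slot and plate
def edges(im):
    o=[]
    for x in range(239,250):
        col=im[138:162,x].astype(float); s=col[:,0]-col[:,2]; o.append((s*np.arange(138,162)).sum()/s.sum())
    return np.array(o)
e=edges(b['image']); xs=np.arange(239,250)
Rz=R.from_euler('z',yaw)
for phi in(-3,-2,-1,0,1,2,3):
    f=np.deg2rad(phi); c=np.array([[0,85,42.]])+np.outer(np.linspace(0,60,30),[-np.sin(f),-np.cos(f),0]); px=proj(b,Rz.apply(c)+[j[0],j[1],0]); y=np.interp(xs,px[:,0],px[:,1]); print(phi,np.polyfit(xs-244,e-y,1).round(3))
a=load('pics/side0.npy')['image'].astype(int); s=load('pics/s14.npy')['image'].astype(int); print('patch diff max/mean',np.abs(a-s)[222:244,318:342].max(),np.abs(a-s)[222:244,318:342].mean().round(2)); print(a[222:244:2,322:342:2].sum(2)//3)
# where the side view changed around block/plain end
dd=np.abs(a-s).sum(2)>60; ys,xx=np.where(dd[205:245,290:350]); print(len(ys), np.c_[xx+290,ys+205][:40].tolist())
"
```

```text
-3 [0.058 0.737]
-2 [0.041 0.609]
-1 [0.024 0.482]
0 [0.007 0.355]
1 [-0.01   0.227]
2 [-0.027  0.098]
3 [-0.045 -0.031]
patch diff max/mean 22 10.4
[[151 143 141 144 131 106  91  91  89  82]
 [ 91  87  84 100  97  86  87  85  86  86]
 [ 88  87 123 249 215  98  87  86  86  86]
 [ 88  86 130 202 204  88  85  86  86  85]
 [ 87  87  86  83  69  71  71  85  84  84]
 [ 86  85  85  67  65  61  59  84  96 111]
 [ 86  96 115  83  59  58  97 231 239 237]
 [230 240 239 238 133 158 230 237 235 236]
 [236 235 236 215 136 138 132 216 237 235]
 [236 235 234 230 131 130 127 135 131 129]
 [149 132 130 125 114 110 102  98 106  96]]
276 [[290, 205], [291, 205], [292, 205], [293, 205], [294, 205], [295, 205], [296, 205], [297, 205], [342, 205], [343, 205], [344, 205], [345, 205], [290, 206], [291, 206], [292, 206], [293, 206], [294, 206], [295, 206], [296, 206], [297, 206], [298, 206], [299, 206], [336, 206], [337, 206], [338, 206], [290, 207], [291, 207], [292, 207], [293, 207], [294, 207], [295, 207], [296, 207], [297, 207], [298, 207], [299, 207], [326, 207], [327, 207], [328, 207], [329, 207], [291, 208]]
```

The bar's angle reads 0.4° ± 0.5°, which is in line within the latch's play, and the latch is fully out. Backing away.

```bash
python3 -m creep '[[[-0.5,0,0.5,0,0,0],[-1,0,1.5,0,0,0],[-2,0,3,0,0,0],[-3,0,4.5,0,0,0],[-3,0,5.5,0,0,0],[-3,0,5.5,0,0,0],[-3,0,5.5,0,0,0],[-3,0,5.5,0,0,0]]]'
python3 -c "
from bar import *
bar('t15'); a=load('pics/side0.npy')['image']; s=shot('side','pics/s15.png')['image']
print('knob diff',np.abs(a.astype(int)-s)[224:238,324:340].mean().round(1))
print(ctrl.finish_job())"
```

```text
time_s: 31.53
eef_pos: [424.5, 14.9, 223.8]
ee_rot: [-0.05, 0.934, 0.146, 0.323]
force: [0.0, -0.5, 0.3]
grip_width: 0.0
grip_force: 0.0
[230, 144, 22, 11, 166] jig box [[-19.0, 103.0], [-15.0, 41.0], [16.0, 43.0], [12.0, 105.0]] [30. 63.]
F [ 0.1 -0.   0. ] [-0.44  0.01  2.22  0.88  0.58  0.15]
knob diff 0.6
the job is handed in; nothing more can be done
None
```

The busbar is hooked on the pin and in line to within about half a degree, with the latch knob back where it started; the arm backed clear and the job was handed in at about 31.5 s. The plain end and the latch nose are hidden from both cameras, so seating and latching rest on those readings and the rise in push force at the stop.

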